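Load the paper roll and set the strip dispenser's stop leg to its mark

ROBOT

A 6-joint arm with a two-finger parallel gripper is mounted at the origin on the work surface. World frame = base frame: x ahead of the robot, y to its left, z up, the work surface at z = 0. Lengths are in m, angles in rad, forces in N, time in s.
With the tool pointing down it reaches from about 0.35 to 0.725 m from the base axis. Payload 4.3 kg.
Tool frame: the origin (TCP) lies midway between the tips of the shut fingers; the grasp point (between the pads) lies 19 mm behind it; z points along the fingers, x is the direction in which the jaws open and shut, and the axes are right-handed (so a half turn about z gives the same grasp; the last joint's range is limited). The gripper opens to 85 mm and grips with 20 to 120 N. Pads are 22 mm wide; open, the fingers measure 114 mm over their backs; the gripper's body (76 mm by 85 mm) begins 54 mm behind the grasp point. The pads swing forward as they close: fully open they stand 13 mm farther back than shut.
Start: joints at [1.07, 0.377, 0.081, 1.274, 0, 1.46], TCP at [0.219, 0.532, 0.231] pointing down, gripper open.
Joint ranges: [-2.72, 2.72], [-0.84, 1.66], [-1.02, 1.22], [-1.77, 2.12], [-1.37, 1.28], [-3.14, 3.14]. Speed limits (rad/s): [2.57, 2.57, 3.14, 3.14, 3.14, 3.14].

INTERFACE

Orientations are given as a 3x3 rotation matrix whose columns are the frame's x, y, z axes.
In Python, from bench import manip gives the robot as it stands. The module is installed in compiled form; this text tells all that it offers.
- The arm moves only by the tool jog_arm, never from a script. Its argument "moves" is a list of rows, each a list of 5 numbers: the shift along the tool's x, y, z in units of 30 mm (1.0 is 30 mm), then the turn about the tool's z in units of 6 degrees (1.0 is 6 degrees), then the opening, from 0 (shut) to 1 (fully open). In form: [[dx, dy, dz, twist, hand], ...]. A call has 1 to 5 rows; each row is the pose to reach, as a shift and turn from the pose measured when the call began, along the tool's axes at that moment; what a row does not reach only later rows make up. A row lasts 1/12 s, in which the tool goes at most 41.7 mm and 7.16 degrees, less where a joint would pass 70% of its speed; a pose out of reach is approached as far as the arm can. A call with a gripper value outside its range is refused whole. The fingers move at their own pace and stop on an object; the grip force is fixed at half the most. Time passes only in rows, so rows that repeat a pose let the fingers close. It gives the time, the measured TCP pose, the force and the opening at its end, in the units of the state.
- manip.state(): the state, without advancing time (a new reading comes with each control period).
- manip.get_image(name): name is "scene" or "side" or "wrist"; returns a dict with "img" (400x640x3 uint8, red, green, blue), "fx", "fy", "cx", "cy" (pixels), "dist_coeffs" ([k1, k2, p1, p2, k3] as OpenCV has them; the pictures are not rectified), "world_from_camera" (4x4, takes a point from camera to world coordinates). Camera axes: x right, y down, z forward; pixel columns grow to the right and rows downward; lengths in m; the calibration is good to about 2 mm. A picture is of the moment at which its call begins. There is no depth.
- manip.sign_off(): hands the job in, once; it reports no verdict.
The state is a dict: "time_s": time; "q": joint angles; "joint_vel": joint speeds; "tau": joint torques, N m; "eef_pos": TCP position; "eef_rot": TCP orientation; "contact_force": force on the tool from outside, world axes, zero at the start; "torque": the same for the moment, N m; "width": finger opening in m.
Only numpy, scipy, OpenCV 4.12 (cv2) and the standard library are available. Lean on these libraries where they do the work, as an engineer would, in place of code of your own. Each camera call takes 0.05 s, during which the arm holds its last target.

TASK

Put the small paper roll over the upright spindle of the strip dispenser, right down on its seat. Then draw the spring-loaded stop leg out by its bar until its pointer lines up with the index clip on the scale, and with the leg held there push the cam lever all the way over to closed. The cam alone does not hold the spring, so finish still holding the leg's bar with the pointer on the mark, lever closed; leave the other things on the counter where they are.

Things in the scene. Friction and masses are not known exactly. Their poses are not given: they have to be found in the camera images.
- roll_mid (a point): Centre (half-way up) of the loose paper roll: white paper cylinder 56 mm in diameter, 50 mm tall, standing upright on the counter, 120 g, with a 25 mm hole right through along its own z. It stands on either the left or the right end of the counter, in front of the dispenser.
- dispenser: Strip dispenser fixed to the counter, grey base plate 130 x 440 mm, 20 mm thick. Origin on the counter under the middle of the rails (10 mm off the plate's middle); its y runs along the rails towards the spindle, its x away from the robot, across the rails; z up. Turned up to 0.15 rad. Everything tall on it ends at or below 95 mm.
- spindle_seat (a point): Foot of the steel spindle, on top of the base plate, 20 mm above the counter, where the roll's underside comes to rest. The spindle is 18 mm in diameter and stands 62 mm above this point, the last 10 mm a cone. A seated roll has its centre 25 mm above this point.
- leg (a joint): How far the stop leg is drawn out along its rails, in m: 0 = at its inner stop (nearest the spindle), 0.17 = outer stop. Grows towards the dispenser's -y (away from the spindle). A spring always pulls it back to 0, 4 N at 0 rising to 7.5 N at 0.17.
- handle: The leg's dark grab bar with its two end posts, rigid with the leg. Origin 15 mm in +x of point bar_mid and 54.5 mm below it; same axes as the dispenser. Holding the leg means that the fingers press on this part.
- bar_mid (a point): Middle of the leg's grab bar: 160 mm long along the dispenser's x, 12 mm thick along y, 25 mm tall, its top 95 mm above the counter (this point 82.5 mm). Under it is open space 18 mm high down to the leg's beam, except at the end posts (outer 12 mm of each end). Fingers straddle it from above, closing along the dispenser's y, and can slide along it.
- pointer (a point): Tip of the leg's pointer, a thin white blade 3 mm wide at the far (+x) end of the leg's beam, in line with the bar's middle plane, 44.5 mm above the counter.
- mark (a point): Inner top end of the white index blade, 3 mm wide and 10 mm tall, on the small dark index clip (26 x 18 mm) fixed on the scale bar beyond the rails. The leg is on the mark when pointer and this blade have the same dispenser y. The leg must be drawn out 70 to 150 mm for this, different each time.
- lever (a joint): Cam lever on the leg, in rad: 0 = fully open (leaning 0.5 rad from upright towards the robot side, -x), 1.0 = closed (leaning 0.5 rad away from the robot, +x, against its stop), 0.5 = upright. It stays where it is left; a moment of about 0.1 N m turns it. Starts at 0 to 0.12.
- lever_tip (a point): Top end of the steel cam lever: plate 24 mm wide along y, 8 mm thick, on a pivot 55 mm from this tip. Pivot axis along y, 15 mm in +x, 22 mm in +y and 42.5 mm below bar_mid. It rides on the leg, 4 mm clear of the bar's spindle (+y) side, so a finger straddling the bar pushes it over as the hand slides along the bar to +x. Closed, the tip is 26 mm in +x of the pivot.
- beaker: Bystander: grey open beaker, 68 mm in diameter, 85 mm tall, origin at its underside. Stands on the end of the counter where the roll is not.
- carton: Bystander: flat card box 75 x 100 x 28 mm, origin at its underside, between robot and dispenser.
- pawn: Bystander: wooden game pawn 40 mm in diameter, 66 mm tall, origin at its underside, between robot and dispenser.
There are look-alikes about, which are no part of the job. What is shaped like the part that bears roll_mid but purple is not meant.

How it is judged:
On the way, in this order (a step that is already met when the one before it is completed fails the run):
1. the paper roll is down on the spindle's seat and let go (horizontal distance between roll_mid and spindle_seat below 0.007 m and z of roll_mid in the frame of spindle_seat below 0.029 m and angle between roll_mid's own z axis and vertical below 0.15 rad and contact force between the fingers and roll below 0.1 N), for 0.2 s.
2. the leg is held on the mark with the lever still open (y of pointer in the frame of mark between -0.006 and 0.006 m and contact force between the fingers and handle above 1 N and value of joint lever below 0.5 rad), for 0.2 s.
3. the lever is closed with the leg held on the mark (y of pointer in the frame of mark between -0.006 and 0.006 m and contact force between the fingers and handle above 1 N and value of joint lever above 0.88 rad), for 0.2 s.
At the end, for the whole second after the job is handed in: The roll stands on the spindle's seat (within 7 mm of the axis, within 4 mm of fully down, upright), untouched; the fingers still hold the leg by its bar (over 1 N) at rest with the pointer within 6 mm of the mark; the lever is closed (over 0.88 of 1.0 rad) (all of step 1 and all of step 3 and contact force between the arm and roll below 0.1 N and velocity of joint leg between -0.01 and 0.01 m/s); the arm keeps its last pose, push and grip.
It fails at once if the lever is swung over while the leg is well off its mark (value of joint lever above 0.6 rad and (y of pointer in the frame of mark above 0.015 m or y of pointer in the frame of mark below -0.015 m)).
It fails at once if a bystander is moved more than 3 cm (distance of any of beaker, carton, pawn from where it was at the start of the episode above 0.03 m).
It also fails if it takes over 72 s, if anything falls off the work surface, if the arm or the gripper's body presses on something with over 40 N, if the wrist force passes 120 N, or if a joint passes its speed limit or range.

## Working session

There is one attempt and no reset: what is moved stays moved. The work goes in short steps, Python scripts to look and compute and a tool call to move; the robot and the scene stay as the last step left them, time stands still between calls to the robot, and variables do not carry over. Pictures are saved under pics/ and viewed, and the job is handed in when it is done.

Besides the shell and the picture viewer there is one more tool, called as name(argument=value, ...), one argument or row to a line, values as JSON. jog_arm: Moves the arm, as the interface text tells. Its arguments: {"type":"object","properties":{"moves":{"type":"array","items":{"type":"array","items":{"type":"number"}}}},"required":["moves"]}

```bash
mkdir -p pics; cat > h.py <<'E'
import numpy as np, cv2, pickle
from bench import manip
def snap(n,tag):
    d=manip.get_image(n); pickle.dump(d,open(f'pics/{tag}.pkl','wb'))
    cv2.imwrite(f'pics/{tag}.png',d['img'][:,:,::-1]); return d
def load(tag): return pickle.load(open(f'pics/{tag}.pkl','rb'))
def K(d): return np.array([[d['fx'],0,d['cx']],[0,d['fy'],d['cy']],[0,0,1.]])
def ray(d,p):
    u=cv2.undistortPoints(np.array([[p]],float),K(d),np.array(d['dist_coeffs'],float))[0,0]
    T=np.array(d['world_from_camera']); return T[:3,3],T[:3,:3]@np.array([u[0],u[1],1])
def onz(d,p,z):
    o,v=ray(d,p); return o+v*(z-o[2])/v[2]
def tri(*dp):
    A=np.zeros((3,3));b=np.zeros(3)
    for d,p in dp:
        o,v=ray(d,p);v=v/np.linalg.norm(v);M=np.eye(3)-np.outer(v,v);A+=M;b+=M@o
    return np.linalg.solve(A,b)
def proj(d,P):
    T=np.linalg.inv(np.array(d['world_from_camera']))
    r,_=cv2.Rodrigues(T[:3,:3])
    return cv2.projectPoints(np.array(P,float).reshape(-1,1,3),r,T[:3,3],K(d),np.array(d['dist_coeffs'],float))[0][:,0]
def crop(tag,x0,y0,x1,y1,s,out):
    im=cv2.imread(f'pics/{tag}.png')[y0:y1,x0:x1]
    cv2.imwrite(f'pics/{out}.png',cv2.resize(im,None,fx=s,fy=s,interpolation=cv2.INTER_CUBIC))
E
python3 - <<'E'
from h import *
for n in ['scene','side','wrist']:
    d=snap(n,n+'0'); print(n,np.round(d['world_from_camera'],3).tolist(),d['fx'])
s=manip.state(); print({k:np.round(v,3).tolist() for k,v in s.items()})
E
```

```text
scene [[-0.372, 0.491, -0.788, 1.312], [0.928, 0.207, -0.309, 0.29], [0.011, -0.846, -0.533, 0.616], [0.0, 0.0, 0.0, 1.0]] 515.4292833546243
side [[-0.999, -0.004, 0.04, 0.466], [-0.036, 0.527, -0.849, 0.915], [-0.017, -0.85, -0.527, 0.68], [0.0, 0.0, 0.0, 1.0]] 490.8165238746822
wrist [[0.381, 0.89, 0.251, 0.155], [0.924, -0.366, -0.106, 0.559], [-0.002, 0.272, -0.962, 0.373], [0.0, 0.0, 0.0, 1.0]] 352.5353698926307
{'time_s': 0.15, 'q': [1.07, 0.378, 0.08, 1.274, 0.0, 1.461], 'joint_vel': [0.0, -0.002, 0.004, -0.001, 0.001, -0.0], 'tau': [0.001, -46.404, 27.017, 0.014, -0.0, -0.0], 'eef_pos': [0.219, 0.531, 0.231], 'eef_rot': [[0.381, 0.925, -0.001], [0.925, -0.381, -0.001], [-0.002, -0.0, -1.0]], 'contact_force': [0.36, 0.095, -0.365], 'torque': [-0.004, 0.024, -0.049], 'width': 0.085}
```

View pics/scene0.png

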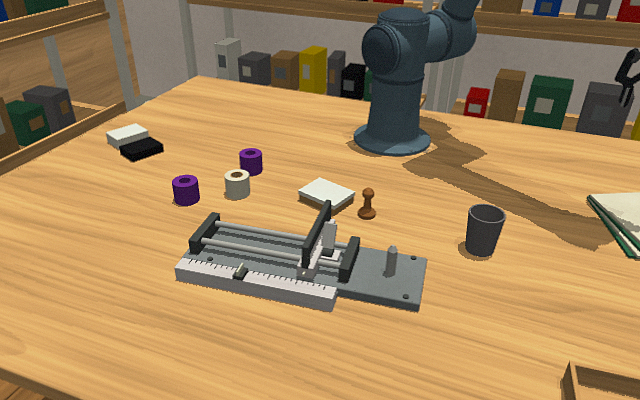

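View pics/side0.png

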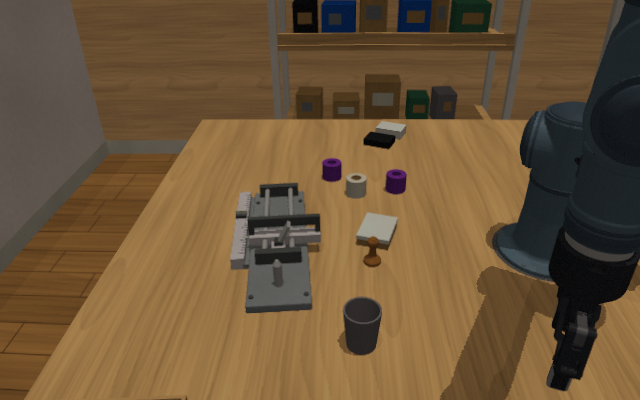

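View pics/wrist0.png

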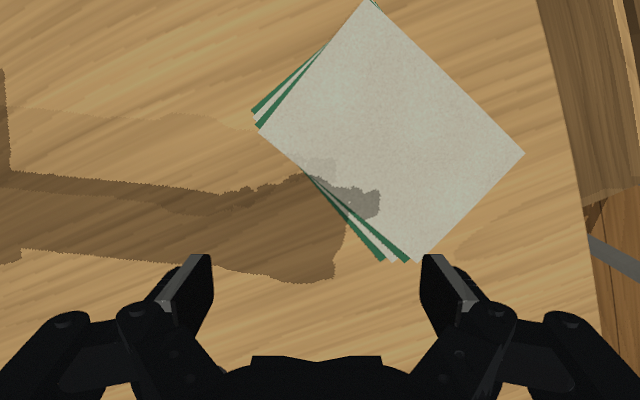

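Roll candidates in scene0 are white at (237,184), purple at (186,190) and purple at (251,161). The white one fits, since purple is excluded. I'll enlarge it to confirm.

```bash
python3 - <<'E'
from h import *
crop('scene0',160,140,440,320,2.8,'sc')
crop('side0',220,150,420,320,3.5,'sd')
E
```

```text
(no output)
```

View pics/sc.png

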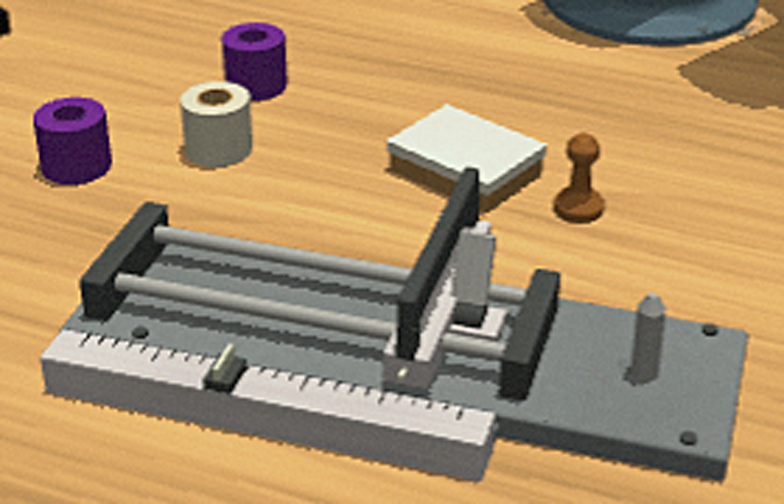

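View pics/sd.png

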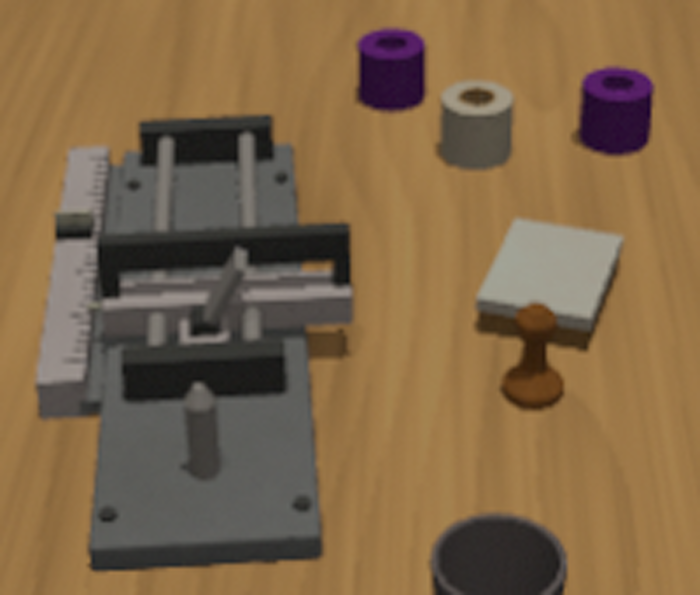

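The enlarged crops confirm it: the only white cylinder with a hole is at scene (237,175 top) and side (356,178 top). Now I'll measure coarsely.

```bash
python3 - <<'E'
from h import *
a=load('scene0');b=load('side0')
S=lambda x,y:(160+(x+.5)/2.8-.5,140+(y+.5)/2.8-.5); D=lambda x,y:(220+(x+.5)/3.5-.5,150+(y+.5)/3.5-.5)
pr=lambda n,*v:print(n,*[np.round(x,4) for x in v])
pts=dict(rolltop=((216,98),(477,97),.05),spindletip=((652,297),(200,388),.082),platR=((747,332),(320,545),.02),platL=((722,462),(95,548),.02),
barR=((470,172),(348,228),.095),barL=((406,292),(100,236),.095),clip=((231,347),(76,214),.05))
for n,(p,q,z) in pts.items(): pr(n,onz(a,S(*p),z),onz(b,D(*q),z),tri((a,S(*p)),(b,D(*q))))
for n,p,q in [('carton',None,None)]: pass
pr('pawn',onz(a,S(583,145),.055),onz(b,D(536,318),.055))
for c in [(448,105),(545,150),(480,187),(388,145)]: pr('carton',onz(a,S(*c),.028))
for c in [(70,112),(255,34)]: pr('purple',onz(a,S(*c),.05))
E
```

```text
rolltop [ 0.4276 -0.25    0.05  ] [ 0.4277 -0.2461  0.05  ] [ 0.4273 -0.2499  0.0489]
spindletip [0.5955 0.1517 0.082 ] [0.5927 0.1561 0.082 ] [0.5931 0.1516 0.0795]
platR [0.5256 0.2039 0.02  ] [0.5237 0.2156 0.02  ] [0.523  0.2056 0.0148]
platL [0.655  0.2153 0.02  ] [0.6479 0.2206 0.02  ] [0.6494 0.2148 0.0147]
barR [0.522  0.0036 0.095 ] [0.5152 0.0096 0.095 ] [0.5155 0.0014 0.0902]
barL [0.6655 0.0166 0.095 ] [0.6705 0.0204 0.095 ] [0.6698 0.0192 0.0965]
clip [ 0.7039 -0.0849  0.05  ] [ 0.7075 -0.0761  0.05  ] [ 0.7073 -0.0817  0.0499]
pawn [0.3915 0.047  0.055 ] [0.398  0.0492 0.055 ]
carton [ 0.3283 -0.0877  0.028 ]
carton [0.3663 0.0098 0.028 ]
carton [ 0.4377 -0.0186  0.028 ]
carton [ 0.4076 -0.1078  0.028 ]
purple [ 0.4926 -0.3441  0.05  ]
purple [ 0.3128 -0.2755  0.05  ]
```

jog_arm(
  moves=[
    [-7.7,10.4,0,0,1],
    [-7.7,10.4,0,0,1],
    [-7.7,10.4,0,0,1],
    [-7.7,10.4,0,0,1],
    [-7.7,10.4,0,0,1],
  ],
)

```text
time_s: 0.57
eef_pos: [0.3267, 0.3514, 0.2308]
eef_rot: [[0.38, 0.925, -0.001], [0.925, -0.38, -0.002], [-0.002, -0.0, -1.0]]
contact_force: [1.7, 0.1, -0.6]
width: 0.0856
```

jog_arm(
  moves=[
    [-17.2,10.7,0,0,1],
    [-17.2,10.7,0,0,1],
    [-17.2,10.7,0,0,1],
    [-17.2,10.7,0,0,1],
    [-17.2,10.7,0,0,1],
  ],
)

```text
time_s: 0.98
eef_pos: [0.3606, 0.1458, 0.2312]
eef_rot: [[0.38, 0.925, -0.001], [0.925, -0.38, -0.002], [-0.002, -0.0, -1.0]]
contact_force: [1.7, 0.2, 0.8]
width: 0.0853
```

```bash
cat >> h.py <<'E'
def rel(P):
    s=manip.state(); R=np.array(s['eef_rot']); return (R.T@(np.array(P)-s['eef_pos']))/.03
E
python3 - <<'E'
from h import *
print(rel([.4276,-.249,.231]),manip.state()['eef_pos'])
E
```

```text
[-11.32855013   7.06254767   0.02841555] [0.36057216 0.14584429 0.231214  ]
```

jog_arm(
  moves=[
    [-11.3,7.1,0,0,1],
    [-11.3,7.1,0,0,1],
    [-11.3,7.1,0,0,1],
    [-11.3,7.1,0,0,1],
    [-11.3,7.1,0,0,1],
  ],
)

```text
time_s: 1.4
eef_pos: [0.3958, -0.0596, 0.2316]
eef_rot: [[0.38, 0.925, -0.001], [0.925, -0.38, -0.002], [-0.002, 0.0, -1.0]]
contact_force: [1.6, 0.1, 0.0]
width: 0.0852
```

```bash
python3 - <<'E'
from h import *
snap('wrist','wmid')
print(rel([.4276,-.249,.231]),manip.state()['eef_pos'])
E
```

```text
[-5.19970471  3.26637268  0.07678256] [ 0.39777391 -0.06720146  0.23171224]
```

View pics/wmid.png

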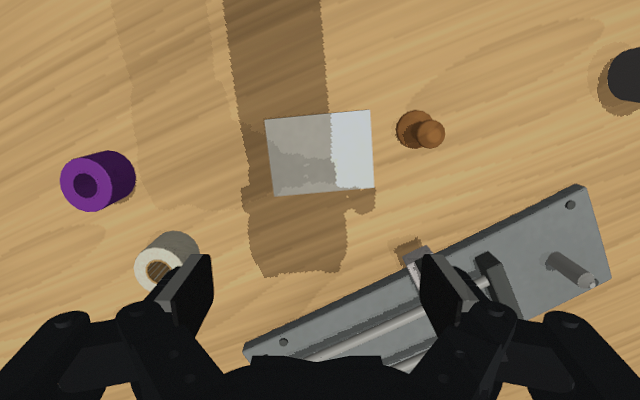

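The wrist view shows the white roll at (158,268), purple at (97,182), the carton at (320,152), the pawn at (430,133) and the spindle tip at (587,283). I'll continue to the roll.

jog_arm(
  moves=[
    [-5.2,3.3,0,0,1],
    [-5.2,3.3,0,0,1],
    [-5.2,3.3,0,0,1],
    [-5.2,3.3,0,0,1],
    [-5.2,3.3,0,0,1],
  ],
)

```text
time_s: 1.87
eef_pos: [0.4287, -0.2527, 0.233]
eef_rot: [[0.39, 0.921, 0.001], [0.921, -0.39, -0.01], [-0.009, 0.005, -1.0]]
contact_force: [1.0, 0.1, -0.1]
width: 0.0854
```

```bash
python3 - <<'E'
from h import *
a=load('wmid')
print('spindle tip',onz(a,(587,283),.082), 'rolltop',onz(a,(159,269),.05))
snap('wrist','wroll');snap('side','sroll');snap('scene','croll')
print(rel([.4276,-.249,.231]),manip.state()['eef_pos'])
E
```

```text
spindle tip [0.58943336 0.14920414 0.082     ] rolltop [ 0.42573489 -0.24673476  0.05      ]
[ 0.04383139 -0.05213262  0.05487498] [ 0.42852587 -0.25080824  0.2326608 ]
```

View pics/wroll.png

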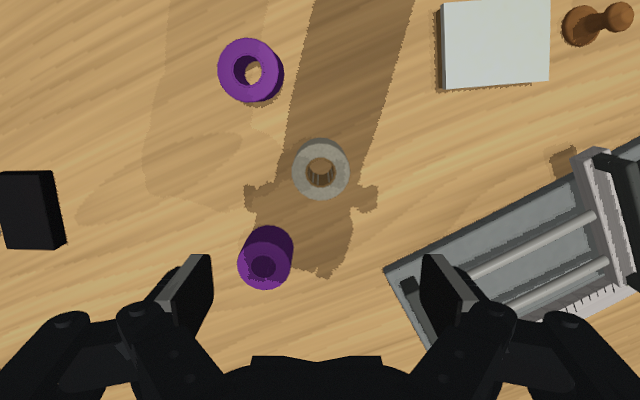

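View pics/croll.png

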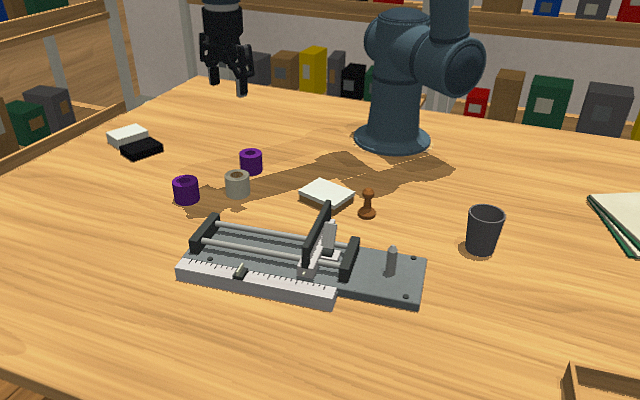

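```bash
python3 - <<'E'
from h import *
a=load('wroll')
im=a['img'][130:210,285:360]; hsv=cv2.cvtColor(im,cv2.COLOR_RGB2HSV)
m=((hsv[...,1]<45)&(hsv[...,2]>90)).astype('uint8')
cs,_=cv2.findContours(m,cv2.RETR_EXTERNAL,cv2.CHAIN_APPROX_NONE); c=max(cs,key=cv2.contourArea)
e=cv2.fitEllipse(c); print(e)
p=(e[0][0]+285,e[0][1]+130); print('top',onz(a,p,.05), 'tri',tri((a,p),(load('scene0'),(237.1,175))))
crop('wroll',270,120,370,220,5,'rc')
for z in(.0,.05): print(onz(a,p,z))
print(rel([.4276,-.249,.03]))
E
```

```text
((35.204708099365234, 39.10475158691406), (55.94620895385742, 60.45405960083008), 2.43915057182312)
top [ 0.42580539 -0.24753611  0.05      ] tri [ 0.42656243 -0.24865133  0.04883377]
[ 0.43510281 -0.25132672  0.        ]
[ 0.42580539 -0.24753611  0.05      ]
[ 0.09316535 -0.07323209  6.75466012]
```

View pics/rc.png

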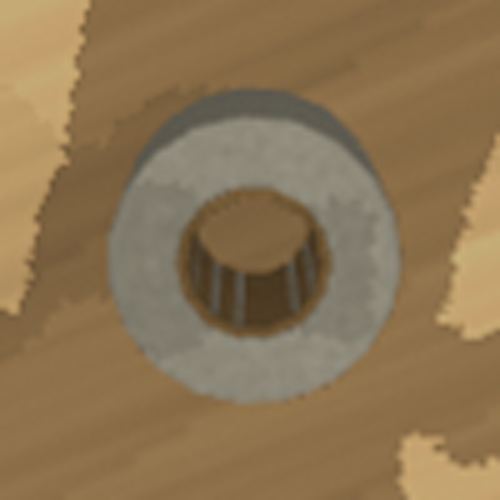

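```bash
python3 - <<'E'
from h import *
print(rel([.427,-.2485,.012]),manip.state()['eef_rot'])
E
```

```text
[ 0.10511052 -0.1000435   7.35450697] [[ 3.90710229e-01  9.20513724e-01  2.19516956e-05]
 [ 9.20484274e-01 -3.90697538e-01 -8.00841286e-03]
 [-7.36327747e-03  3.14917502e-03 -9.99967932e-01]]
```

jog_arm(
  moves=[
    [0.1,-0.1,1.0,0,1],
    [0.1,-0.1,2.3,0,1],
    [0.1,-0.1,3.6,0,1],
    [0.1,-0.1,4.6,0,1],
    [0.1,-0.1,5.0,0,1],
  ],
)

```text
time_s: 2.43
eef_pos: [0.4237, -0.2439, 0.0783]
eef_rot: [[0.389, 0.921, -0.006], [0.921, -0.389, -0.003], [-0.005, -0.005, -1.0]]
contact_force: [-0.8, 0.2, -0.0]
width: 0.0854
```

```bash
python3 - <<'E'
from h import *
print(rel([.427,-.2485,.012]),manip.state()['eef_rot'])
snap('wrist','wr2')
E
```

```text
[-0.08662569  0.17238255  2.20895154] [[ 0.38912352  0.92116471 -0.00620206]
 [ 0.92117239 -0.38914516 -0.00273395]
 [-0.00493192 -0.00464932 -0.99997703]]
```

View pics/wr2.png

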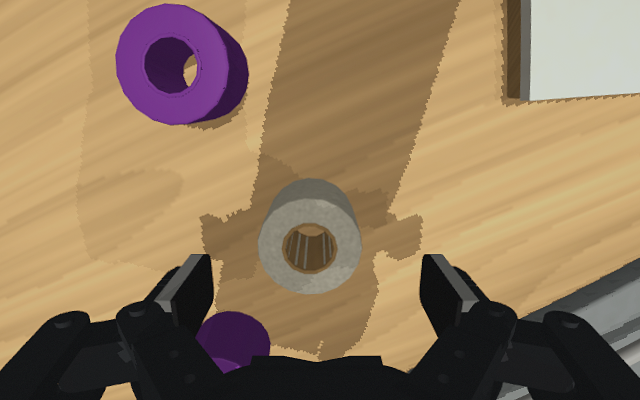

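The roll's top is centred at (309,245), between the fingers whose middle is at about (317). I'll lower onto it.

jog_arm(
  moves=[
    [-0.09,0.17,0.6,0,1],
    [-0.09,0.17,1.2,0,1],
    [-0.09,0.17,1.8,0,1],
    [-0.09,0.17,2.2,0,1],
    [-0.09,0.17,2.2,0,1],
  ],
)

```text
time_s: 2.9
eef_pos: [0.425, -0.2458, 0.0102]
eef_rot: [[0.388, 0.922, -0.011], [0.922, -0.388, 0.001], [-0.003, -0.01, -1.0]]
contact_force: [-0.8, 0.2, 0.1]
width: 0.0855
```

jog_arm(
  moves=[
    [0,0,0,0,0.3],
    [0,0,0,0,0.3],
    [0,0,0,0,0.3],
    [0,0,0,0,0.3],
    [0,0,0,0,0.3],
  ],
)

```text
time_s: 3.32
eef_pos: [0.4261, -0.2463, 0.0119]
eef_rot: [[0.388, 0.922, -0.008], [0.922, -0.388, -0.0], [-0.003, -0.007, -1.0]]
contact_force: [-1.7, 1.1, 7.0]
width: 0.0543
```

```bash
python3 - <<'E'
from h import *
print(rel([.427,-.2485,.012]),manip.state()['eef_rot'])
snap('wrist','wr3')
E
```

```text
[-0.05665154  0.05593233 -0.00395515] [[ 3.87599910e-01  9.21792227e-01 -8.08703155e-03]
 [ 9.21821732e-01 -3.87614054e-01 -1.98057221e-04]
 [-3.31721469e-03 -7.37803447e-03 -9.99967280e-01]]
```

View pics/wr3.png

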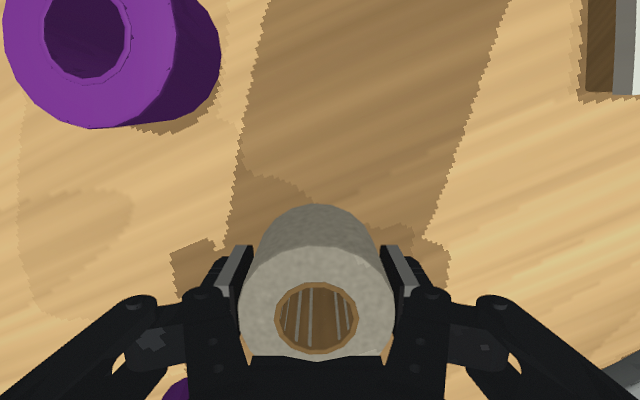

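The roll is between the pads, at width 54 mm. I'll close fully and lift.

jog_arm(
  moves=[
    [0,0,0,0,0],
    [0,0,0,0,0],
    [0,0,-0.7,0,0],
    [0,0,-1.8,0,0],
    [0,0,-3.0,0,0],
  ],
)

```text
time_s: 3.78
eef_pos: [0.4252, -0.245, 0.1015]
eef_rot: [[0.388, 0.922, -0.012], [0.922, -0.388, 0.002], [-0.002, -0.012, -1.0]]
contact_force: [0.3, -0.7, -0.9]
width: 0.0539
```

jog_arm(
  moves=[
    [0,0,-1.2,0,0],
    [0,0,-2.4,0,0],
    [0,0,-3.6,0,0],
    [0,0,-4.2,0,0],
    [0,0,-4.2,0,0],
  ],
)

```text
time_s: 4.2
eef_pos: [0.4291, -0.2472, 0.2326]
eef_rot: [[0.388, 0.922, -0.004], [0.922, -0.388, -0.003], [-0.005, -0.003, -1.0]]
contact_force: [-0.0, -0.3, -1.2]
width: 0.0543
```

```bash
python3 - <<'E'
from h import *
snap('wrist','wr4'); snap('scene','sc4');snap('side','sd4')
crop('scene0',300,220,440,320,5,'spin_sc')
crop('side0',230,240,330,320,7,'spin_sd')
print(rel([.5925,.1516,.2]),manip.state()['eef_rot'])
E
```

```text
[ 1.43389921e+01 -6.00960140e-03  8.56991596e-01] [[ 0.38773808  0.92168319 -0.01262034]
 [ 0.92176755 -0.38772972  0.0032021 ]
 [-0.00194196 -0.0128746  -0.99991523]]
```

View pics/wr4.png

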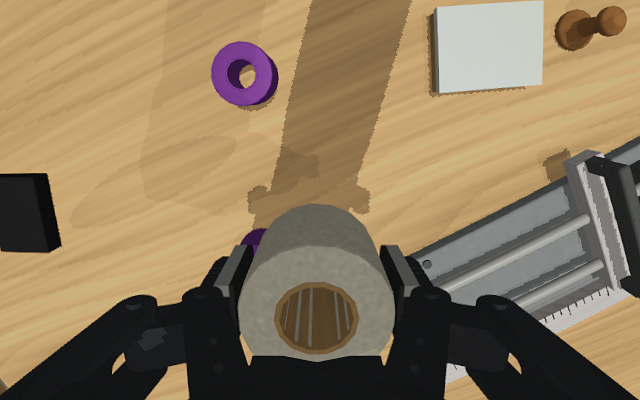

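View pics/spin_sc.png

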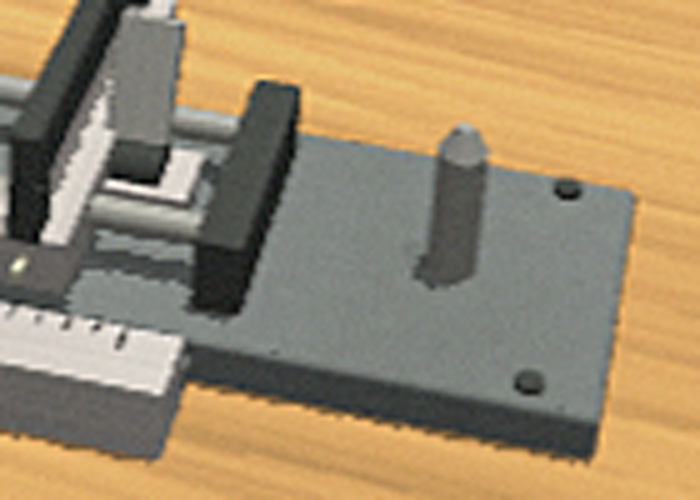

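View pics/spin_sd.png

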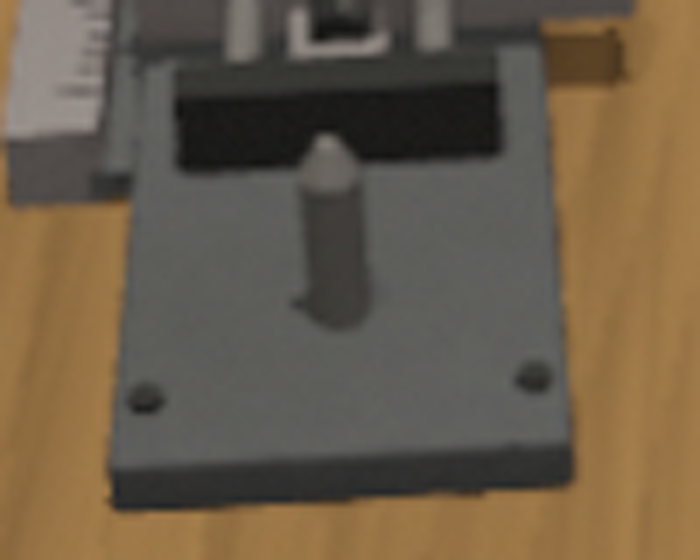

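```bash
python3 - <<'E'
from h import *
a=load('scene0');b=load('side0');w=load('wmid')
S=lambda x,y:(300+(x+.5)/5-.5,220+(y+.5)/5-.5); D=lambda x,y:(230+(x+.5)/7-.5,240+(y+.5)/7-.5)
for n,p,q,z in [('tip',(463,128),(327,138),.082),('base',(452,275),(337,311),.02),('cone base',(462,160),(330,178),.072),('cornR',(636,195),(571,450),.02),('cornL',(597,422),(112,470),.02),('holeR',(567,188),(534,375),.02),('holeL',(529,381),(146,398),.02)]:
    print(n,onz(a,S(*p),z).round(4),onz(b,D(*q),z).round(4),tri((a,S(*p)),(b,D(*q))).round(4))
s=manip.state()
d=load('wr4'); R=np.array(s['eef_rot']);t=np.array(s['eef_pos'])
P=onz(d,(317,318),t[2]+.038); print('roll in tool mm',R.T@(P-t)*1000)
E
```

```text
tip [0.5941 0.1507 0.082 ] [0.5942 0.1522 0.082 ] [0.5942 0.151  0.0816]
base [0.5977 0.1533 0.02  ] [0.5952 0.1544 0.02  ] [0.5956 0.1528 0.0184]
cone base [0.5989 0.1525 0.072 ] [0.5934 0.1577 0.072 ] [0.5941 0.1519 0.0679]
cornR [0.5264 0.2047 0.02  ] [0.5238 0.2114 0.02  ] [0.5235 0.2053 0.0163]
cornL [0.6525 0.2172 0.02  ] [0.6501 0.222  0.02  ] [0.6505 0.2177 0.0172]
holeR [0.5322 0.18   0.02  ] [0.536  0.1809 0.02  ] [0.5355 0.1811 0.0215]
holeL [0.6416 0.1917 0.02  ] [0.6453 0.1927 0.02  ] [0.6445 0.1928 0.0214]
roll in tool mm [  0.97967924  10.50943279 -38.14044027]
```

```bash
python3 - <<'E'
from h import *
for tag in ['wr4']:
    d=load(tag); s=manip.state(); R=np.array(s['eef_rot']);t=np.array(s['eef_pos']); print(t, s['time_s'])
    T=np.array(d['world_from_camera']); print(R.T@(T[:3,3]-t), (R.T@T[:3,:3]).round(3).tolist())
    for q in [(0,0,0),(0,0,-.019),(0,0,-.038),(0,.0017,-.038),(0,.0105,-.038),(0,0,-.048),(0,0,-.054)]: print(q,proj(d,t+R@np.array(q)))
s=load('wr3'); print(np.array(s['world_from_camera']).round(4).tolist())
E
```

```text
[ 0.42619744 -0.24506876  0.22654062] 4.35
[ 0.00102127 -0.06744534 -0.14813695] [[1.0, 0.0, -0.003], [0.0, 0.959, 0.282], [0.003, -0.282, 0.959]]
(0, 0, 0) [[314.92550437 248.15754727]]
(0, 0, -0.019) [[314.63344811 267.6429169 ]]
(0, 0, -0.038) [[314.25854483 292.67630676]]
(0, 0.0017, -0.038) [[314.26839918 296.83255406]]
(0, 0.0105, -0.038) [[314.31869321 317.74312734]]
(0, 0, -0.048) [[314.01547004 308.9198624 ]]
(0, 0, -0.054) [[313.85018772 319.97079766]]
[[0.3879, 0.8891, 0.243, 0.3639], [0.9217, -0.3731, -0.1062, -0.218], [-0.0037, 0.2652, -0.9642, 0.1551], [0.0, 0.0, 0.0, 1.0]]
```

```bash
python3 - <<'E'
from h import *
w0=load('wrist0'); R0=np.array([[0.381,0.925,-.001],[.925,-.381,-.001],[-.002,0,-1]])
t0=np.array([.219,.531,.231])
T=np.array(w0['world_from_camera']); Xc=R0.T@(T[:3,3]-t0); Rc=R0.T@T[:3,:3]; print(Xc,Rc.round(4).tolist())
d=load('wr4'); u=cv2.undistortPoints(np.array([[[317,318.]]]),K(d),np.array(d['dist_coeffs']))[0,0]
v=Rc@np.array([u[0],u[1],1]); 
for z in(-.034,-.038,-.042,-.046): print(z,(Xc+v*(z-Xc[2])/v[2])*1000, (z-Xc[2])/v[2])
for tag in['wr3','wr4']:
  T=np.array(load(tag)['world_from_camera'])
  Rt=T[:3,:3]@Rc.T; tt=T[:3,3]-Rt@Xc; print(tag,tt,Rt[:,2])
s=manip.state();print(s['eef_pos'],s['time_s'],s['joint_vel'])
E
```

```text
[ 0.00152796 -0.0696549  -0.14217519] [[1.0004, -0.0003, -0.0003], [0.0004, 0.9627, 0.2721], [0.0009, -0.2725, 0.9621]]
-0.034 [  1.78791387   5.38320959 -34.        ] 0.12453889650298458
-0.038 [  1.77830159   2.60852132 -38.        ] 0.11993381480627702
-0.042 [  1.76868932  -0.16616695 -42.        ] 0.11532873310956944
-0.046 [  1.75907704  -2.94085521 -46.        ] 0.11072365141286189
wr3 [ 0.42639293 -0.24632991  0.01247008] [-8.16832469e-03  3.73380478e-04 -9.99967569e-01]
wr4 [ 0.42932434 -0.24724399  0.23319523] [-0.00432901 -0.0026012  -0.99998825]
[ 0.42619744 -0.24506876  0.22654062] 4.35 [-0.00013454  0.01595244 -0.03026388 -0.00038688 -0.00093901  0.0020394 ]
```

jog_arm(
  moves=[
    [14.3,0,0.3,10.4,0],
    [14.3,0,0.3,10.4,0],
    [14.3,0,0.3,10.4,0],
    [14.3,0,0.3,10.4,0],
    [14.3,0,0.3,10.4,0],
  ],
)

```text
time_s: 4.77
eef_pos: [0.4967, -0.0754, 0.2205]
eef_rot: [[0.815, 0.58, -0.016], [0.58, -0.815, 0.004], [-0.011, -0.013, -1.0]]
contact_force: [0.7, -0.6, -1.2]
width: 0.0541
```

```bash
cat >> h.py <<'E'
def ang():
    R=np.array(manip.state()['eef_rot']); return np.degrees(np.arctan2(R[1,0],R[0,0]))
E
python3 - <<'E'
from h import *
print(rel([.5945,.154,.2]),manip.state()['eef_pos'],ang())
E
```

```text
[ 7.0960989  -4.33037685  0.65857436] [ 0.49671365 -0.07535736  0.2204813 ] 35.44268016590651
```

jog_arm(
  moves=[
    [7.1,-4.3,0.5,5,0],
    [7.1,-4.3,0.5,5,0],
    [7.1,-4.3,0.5,5,0],
    [7.1,-4.3,0.5,5,0],
    [7.1,-4.3,0.5,5,0],
  ],
)

```text
time_s: 5.18
eef_pos: [0.5721, 0.1023, 0.2061]
eef_rot: [[0.996, 0.089, -0.021], [0.089, -0.996, 0.003], [-0.021, -0.005, -1.0]]
contact_force: [-0.0, -0.5, -0.3]
width: 0.054
```

```bash
python3 - <<'E'
from h import *
print(rel([.5945,.154,.2]),manip.state()['eef_pos'],ang())
E
```

```text
[ 0.90293362 -1.64949142  0.19388173] [0.5720638  0.10227563 0.20612677] 5.124865786844332
```

jog_arm(
  moves=[
    [0.9,-1.65,0.2,0,0],
    [0.9,-1.65,0.2,0,0],
    [0.9,-1.65,0.2,0,0],
    [0.9,-1.65,0.2,0,0],
    [0.9,-1.65,0.2,0,0],
  ],
)

```text
time_s: 5.6
eef_pos: [0.5932, 0.1531, 0.1983]
eef_rot: [[0.996, 0.089, -0.024], [0.089, -0.996, 0.002], [-0.024, -0.004, -1.0]]
contact_force: [-0.4, -0.4, -1.2]
width: 0.0542
```

```bash
python3 - <<'E'
from h import *
snap('scene','sc5');snap('side','sd5');snap('wrist','wr5')
print(rel([.5945,.154,.1]),manip.state()['eef_pos'],ang(),np.array(manip.state()['eef_rot'])[:,2])
crop('scene0',300,220,440,320,5,'x') if 0 else None
crop('sc5',310,140,450,310,4,'sc5c'); crop('sd5',220,130,340,310,4,'sd5c')
E
```

```text
[ 0.09235941 -0.03017425  3.32501715] [0.59397703 0.15256912 0.19978147] 5.016911466435871 [-0.02162902  0.00287591 -0.99976193]
```

View pics/sc5c.png

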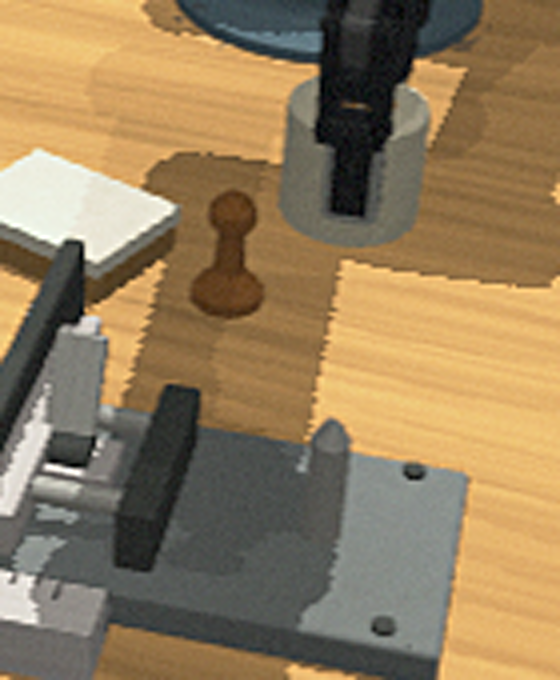

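View pics/sd5c.png

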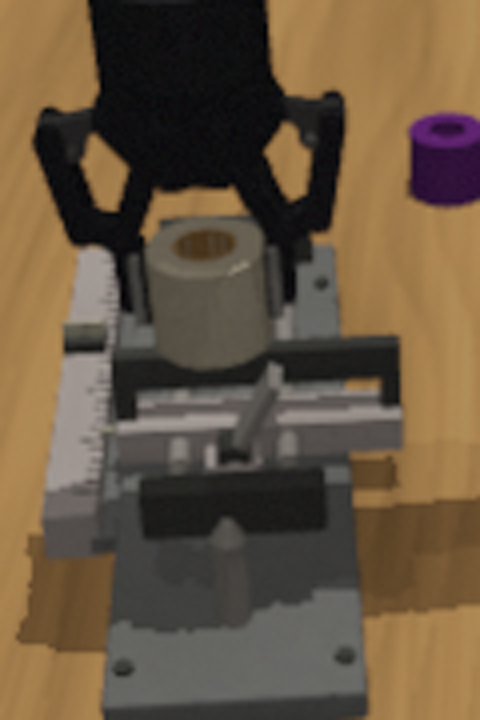

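View pics/wr5.png

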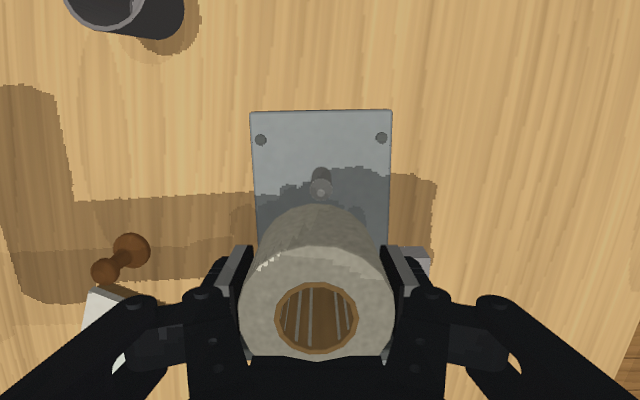

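```bash
python3 - <<'E'
from h import *
w=load('wr5');a=load('sc5');b=load('sd5')
S=lambda x,y:(310+(x+.5)/4-.5,140+(y+.5)/4-.5); D=lambda x,y:(220+(x+.5)/4-.5,130+(y+.5)/4-.5)
tip=onz(w,(320,187),.082);print('tip w',tip, 'tri3',tri((w,(320,187)),(load('scene0'),(392.5,245.3)),(load('side0'),(276.6,259.5))))
L=onz(w,(250,114),.02);Rr=onz(w,(391,109),.02);print(L,Rr,np.linalg.norm(L-Rr),np.degrees(np.arctan2(*(Rr-L)[[1,0]])))
h1=onz(w,(261,140),.02);h2=onz(w,(381,138),.02);print('holes',h1,h2,np.degrees(np.arctan2(*(h2-h1)[[1,0]])))
# roll predicted outline, centred at P
s=manip.state();t=np.array(s['eef_pos']);R=np.array(s['eef_rot']);ax=-R[:,2]
c=t+R@np.array([0,.002,-.013]) 
th=np.linspace(0,6.28,60)
for nm,d,F,M in(('scene',a,'sc5c',(310,140)),('side',b,'sd5c',(220,130))):
  im=cv2.imread(f'pics/{F}.png')
  for zz,r in((-.025,.028),(.025,.028),(.025,.0125)):
    P=[c+ax*zz+r*(R[:,0]*np.cos(k)+R[:,1]*np.sin(k)) for k in th]
    q=((proj(d,P)-M+.5)*4-.5); cv2.polylines(im,[q.astype(np.int32)],True,(0,0,255),1)
  cv2.imwrite(f'pics/{F}o.png',im)
E
cd pics; python3 -c "
import cv2,numpy as np
a=cv2.imread('sc5co.png')[0:300];b=cv2.imread('sd5co.png')[150:450,:400]
cv2.imwrite('ov5.png',np.hstack([a[:,200:560],b]))"
```

```text
tip w [0.59389572 0.15870171 0.082     ] tri3 [0.5938599  0.15452655 0.08193214]
[0.52567265 0.20507933 0.02      ] [0.65101042 0.22060423 0.02      ] 0.12629560444615842 7.060946474799986
holes [0.53678509 0.18259229 0.02      ] [0.64549158 0.19423751 0.02      ] 6.114509150254063
```

View pics/ov5.png

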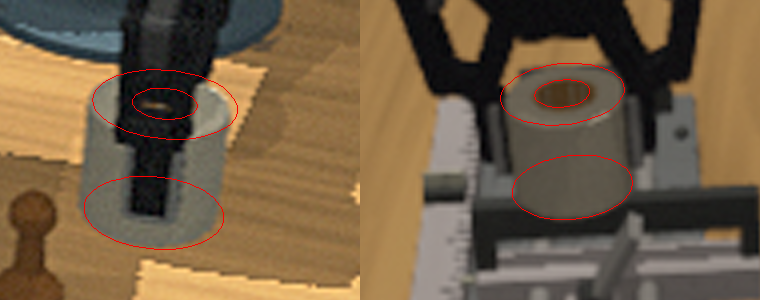

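```bash
python3 - <<'E'
from h import *
print(rel([.5945,.155,.106]),manip.state()['eef_pos'],ang())
E
```

```text
[ 0.09101476 -0.06433085  3.12516062] [0.59397703 0.15256912 0.19978147] 5.016911466435871
```

jog_arm(
  moves=[
    [0.1,-0.06,1.2,-0.15,0],
    [0.1,-0.06,2.2,-0.15,0],
    [0.1,-0.06,3.0,-0.15,0],
    [0.1,-0.06,3.1,-0.15,0],
    [0.1,-0.06,3.1,-0.15,0],
  ],
)

```text
time_s: 6.17
eef_pos: [0.593, 0.1537, 0.1056]
eef_rot: [[0.995, 0.102, -0.026], [0.102, -0.995, 0.002], [-0.025, -0.005, -1.0]]
contact_force: [-0.2, -0.4, -0.4]
width: 0.054
```

```bash
cat > look.py <<'E'
from h import *
import sys
n=sys.argv[1]
print(rel([.5945,.155,.106]),manip.state()['eef_pos'],ang(),np.array(manip.state()['eef_rot'])[:,2])
snap('scene','sc'+n);snap('side','sd'+n)
print(manip.state()['eef_pos'])
crop('sc'+n,345,190,425,290,6,'ca'); crop('sd'+n,240,200,320,300,6,'cb')
cv2.imwrite(f'pics/look{n}.png',np.hstack([cv2.imread('pics/ca.png')[:, :390],cv2.imread('pics/cb.png')[:,:400]]))
E
python3 look.py 6
```

```text
[ 0.05310885 -0.03815973 -0.01613449] [0.59301938 0.15370028 0.10555076] 5.83588897995688 [-0.02557416  0.00224945 -0.9996704 ]
[0.59581363 0.15444365 0.10858461]
```

View pics/look6.png

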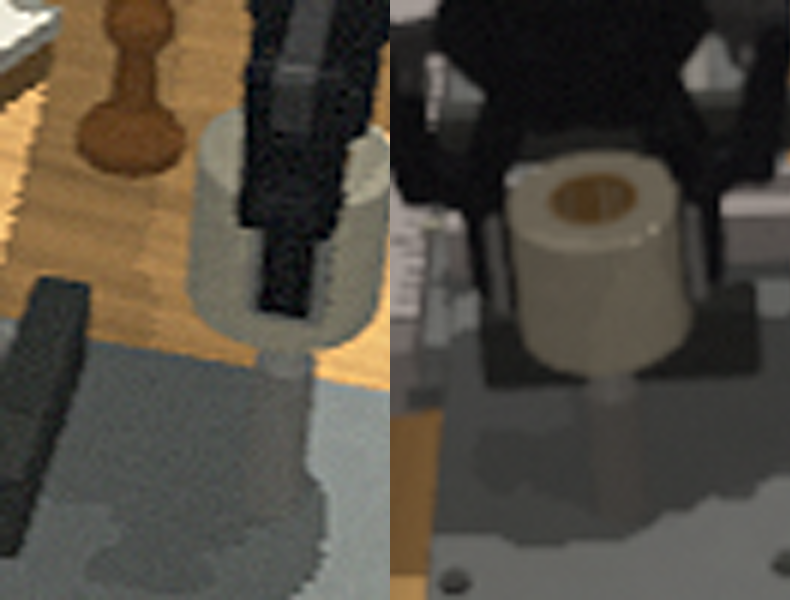

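```bash
python3 look.py 7; python3 -c "
from h import *
print(manip.state()['joint_vel'])"
```

```text
[-0.04003241 -0.022477    0.08703961] [0.59581363 0.15444365 0.10858461] 5.866805015853232 [-0.01926391  0.00318156 -0.99980937]
[0.59663259 0.15486904 0.10925277]
[ 3.68265037e-03  6.52445469e-04 -1.42402399e-03 -4.36228568e-03
 -9.17434308e-05 -2.94922289e-06]
```

View pics/look7.png

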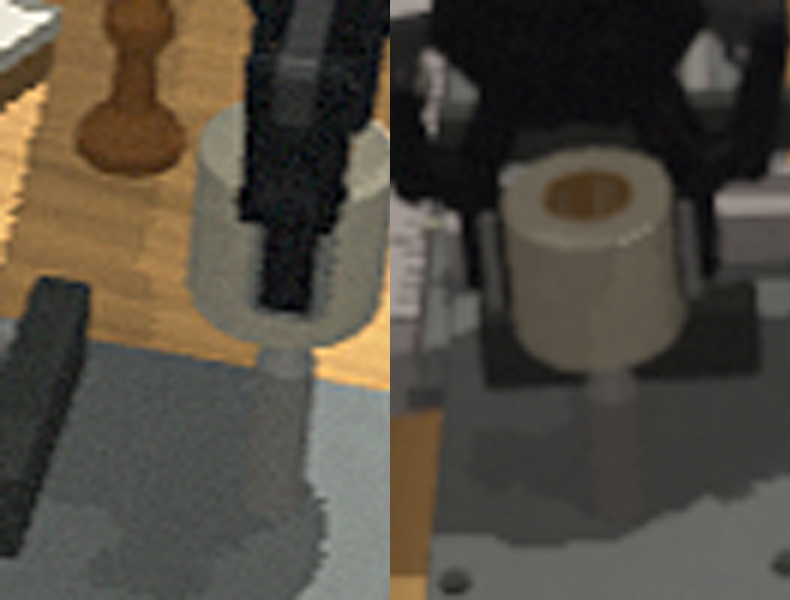

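```bash
python3 - <<'E'
from h import *
print(rel([.594,.155,.09]),rel([.5942,.155,.034]),manip.state()['eef_pos'],ang())
E
```

```text
[-0.07601895 -0.00996826  0.64319201] [-3.79461673e-02  5.35036305e-04  2.50945272e+00] [0.59663259 0.15486904 0.10925277] 5.893052749933221
```

jog_arm(
  moves=[
    [-0.08,0,0.15,0,0],
    [-0.08,0,0.3,0,0],
    [-0.08,0,0.45,0,0],
    [-0.07,0,0.6,0,0],
    [-0.07,0,0.7,0,0],
  ],
)

```text
time_s: 6.78
eef_pos: [0.5937, 0.1547, 0.0874]
eef_rot: [[0.995, 0.103, -0.018], [0.103, -0.995, 0.003], [-0.018, -0.005, -1.0]]
contact_force: [0.7, 0.9, -1.4]
width: 0.0541
```

```bash
python3 look.py 8;  python3 look.py 9; python3 -c "
from h import *
print(rel([.594,.155,.07]),rel([.594,.155,.034]),manip.state()['contact_force'])"
```

```text
[ 0.01557074 -0.01140165 -0.61972924] [0.59372993 0.15467345 0.08741793] 5.895802035909732 [-0.0183196   0.00331684 -0.99982668]
[0.5933664  0.15463112 0.08719121]
[ 0.02703125 -0.01159314 -0.62752873] [0.5933664  0.15463112 0.08719121] 5.8956290349743785 [-0.01927073  0.00320625 -0.99980916]
[0.59395222 0.15469878 0.08797232]
[ 0.01311472 -0.00668515  0.59898259] [ 3.41477929e-02 -3.97067646e-04  1.79878177e+00] [-0.10192632 -0.36760486 -0.29979048]
```

View pics/look9.png

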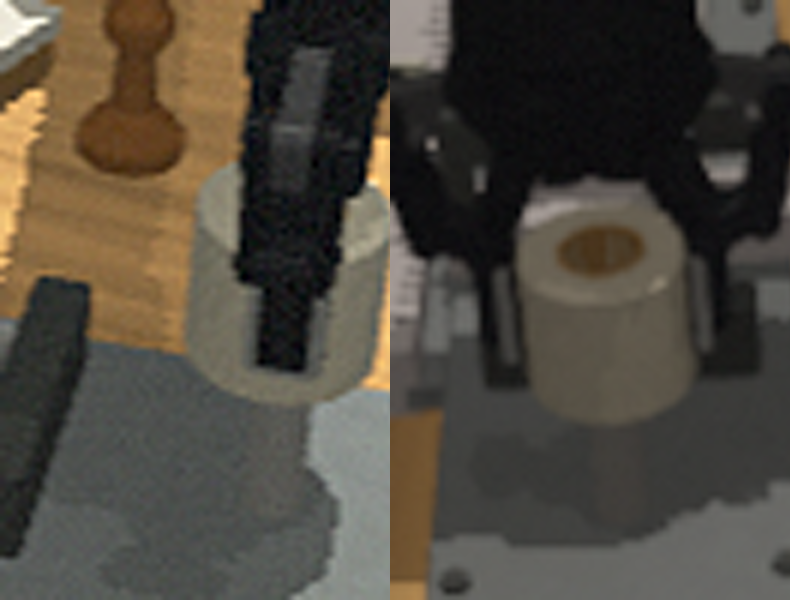

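Scene and side views show the roll's axis over the spindle (side roll at 524–697 → 610, spindle at about 612). The cone tip is already inside with no force. I'll go on down.

jog_arm(
  moves=[
    [0.01,0,0.2,0,0],
    [0.01,0,0.4,0,0],
    [0.01,0,0.6,0,0],
    [0.02,0,0.8,0,0],
    [0.02,0,0.9,0,0],
  ],
)

```text
time_s: 7.4
eef_pos: [0.5933, 0.1547, 0.0595]
eef_rot: [[0.995, 0.103, -0.02], [0.103, -0.995, 0.003], [-0.019, -0.005, -1.0]]
contact_force: [-0.3, -0.1, -1.4]
width: 0.0545
```

```bash
python3 look.py 10; python3 -c "
from h import *
print(rel([.594,.155,.034]),manip.state()['contact_force'])"
```

```text
[ 0.01101715 -0.01239035 -1.54909104] [0.59329164 0.15474313 0.05954103] 5.89350899659542 [-0.01974877  0.00315904 -0.99979998]
[0.59321751 0.15474007 0.05987393]
[ 0.04362205 -0.00149954  0.86179765] [-0.44737291  0.28389376 -0.91448217]
```

View pics/look10.png

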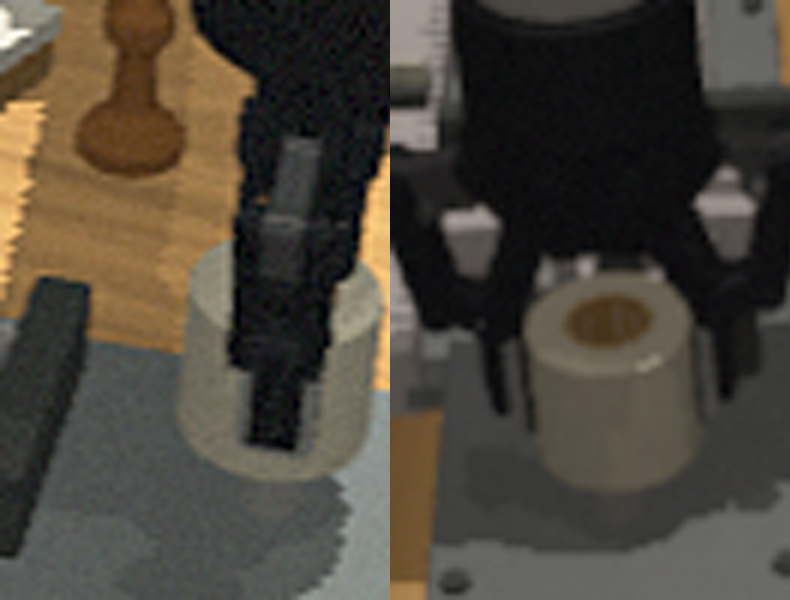

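jog_arm(
  moves=[
    [0.03,0,0.25,0,0],
    [0.03,0,0.5,0,0],
    [0.04,0,0.7,0,0],
    [0.04,0,0.85,0,0],
    [0.04,0,0.85,0,0],
  ],
)

```text
time_s: 7.92
eef_pos: [0.5931, 0.1548, 0.033]
eef_rot: [[0.994, 0.103, -0.022], [0.103, -0.995, 0.003], [-0.021, -0.005, -1.0]]
contact_force: [-0.0, -0.2, -1.6]
width: 0.0541
```

```bash
python3 -c "
from h import *
s=manip.state()
print(rel([.594,.155,.032]),s['contact_force'],s['eef_pos'])"
```

```text
[ 0.03229116 -0.00320361  0.0312263 ] [-0.02224992 -0.18555912 -1.6037919 ] [0.5930669  0.15480234 0.03295683]
```

Next I open gently; the backs have free space along the dispenser's x. Then I lift clear.

jog_arm(
  moves=[
    [0,0,0,0,0.75],
    [0,0,0,0,0.9],
    [0,0,0,0,0.9],
    [0,0,0,0,0.9],
    [0,0,0,0,0.9],
  ],
)

```text
time_s: 8.33
eef_pos: [0.5934, 0.1549, 0.0333]
eef_rot: [[0.995, 0.103, -0.021], [0.103, -0.995, 0.003], [-0.021, -0.005, -1.0]]
contact_force: [-0.4, -0.6, -0.0]
width: 0.077
```

```bash
python3 look.py 11
```

```text
[-0.01197307 -0.01325495 -2.42278356] [0.59336089 0.1548539  0.03332359] 5.892815962324779 [-0.02114806  0.00292469 -0.99977208]
[0.5932631  0.15481726 0.03322312]
```

View pics/look11.png

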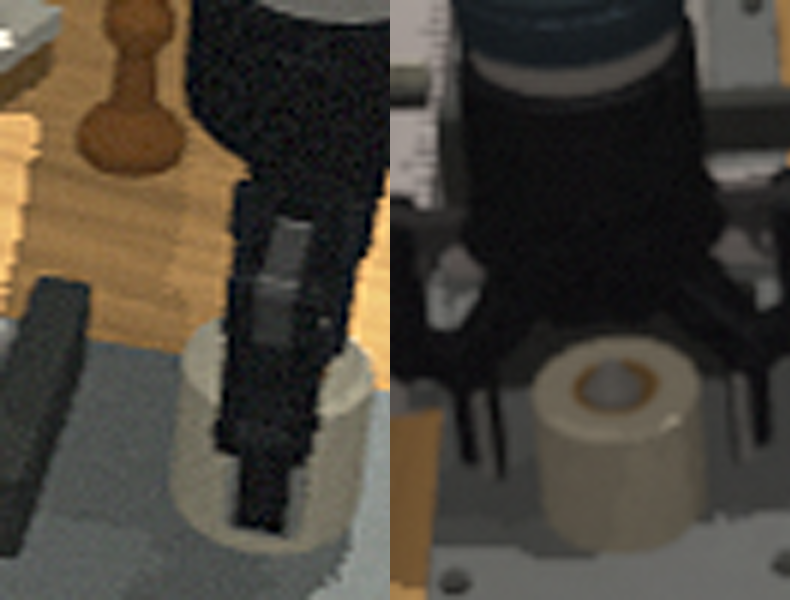

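The side view shows the spindle cone sticking up in the roll's hole at (615,385), with the roll seated. I'll lift straight up.

jog_arm(
  moves=[
    [0,0,-0.5,0,0.9],
    [0,0,-1.2,0,0.9],
    [0,0,-2.4,0,0.9],
    [0,0,-3.7,0,0.9],
    [0,0,-5.0,0,0.9],
  ],
)

```text
time_s: 8.85
eef_pos: [0.5957, 0.1543, 0.1844]
eef_rot: [[0.994, 0.103, -0.023], [0.103, -0.995, 0.003], [-0.022, -0.005, -1.0]]
contact_force: [1.5, -0.2, 0.5]
width: 0.077
```

```bash
python3 look.py 12; python3 - <<'E'
from h import *
snap('wrist','wr12')
E
```

```text
[ 0.02119922 -0.01451975  2.61321052] [0.59569044 0.15429099 0.18438786] 5.892136163185915 [-0.02268263  0.00268448 -0.99973911]
[0.60097268 0.15508449 0.19117187]
```

View pics/sc12.png

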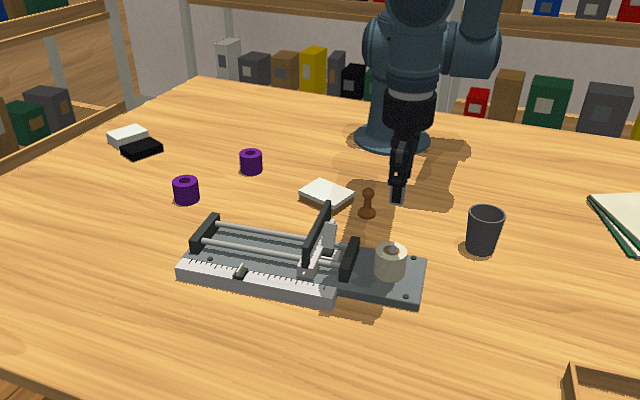

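View pics/wr12.png

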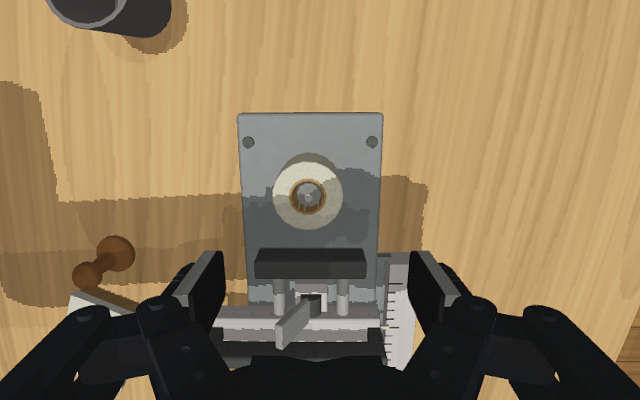

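```bash
python3 - <<'E'
from h import *
crop('scene0',225,195,365,310,5.6,'leg')
crop('side0',225,180,330,280,7,'legs')
E
```

```text
(no output)
```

View pics/leg.png

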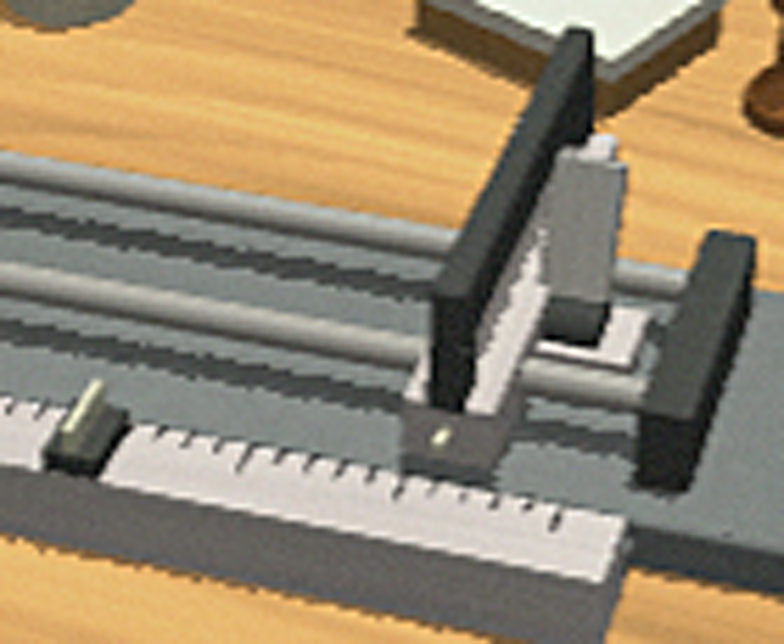

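View pics/legs.png

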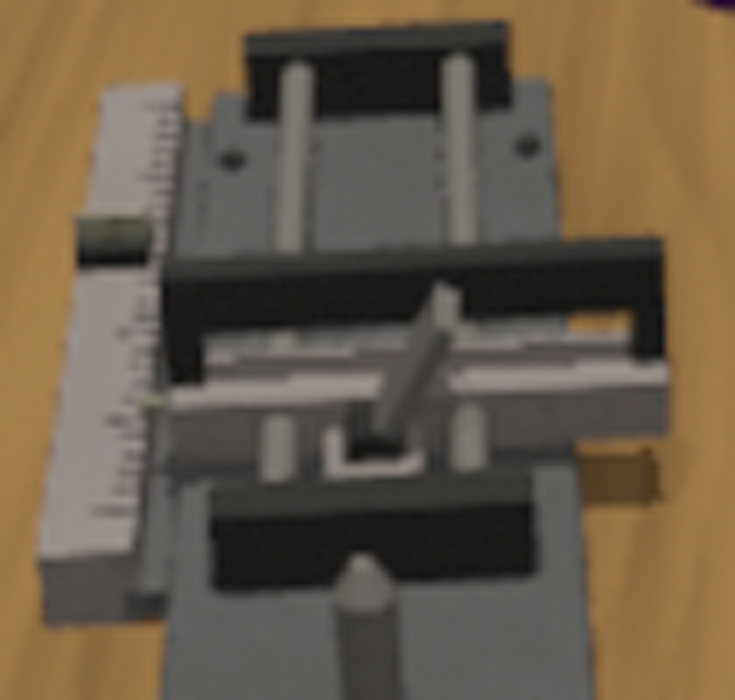

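```bash
python3 - <<'E'
from h import *
a=load('scene0');b=load('side0');w=load('wr12')
S=lambda x,y:(225+(x+.5)/5.6-.5,195+(y+.5)/5.6-.5); D=lambda x,y:(225+(x+.5)/7-.5,180+(y+.5)/7-.5)
P={}
for n,p,q,z in [('barN',(580,33),(662,246),.095),('barF',(452,293),(162,265),.095),('pointer',(442,436),(152,402),.0445),('mark',(97,384),(150,222),.0445),('block L',(690,415),(210,508),.08),('blockR',(745,240),(533,488),.08),('levtip',(605,145),(445,288),.088)]:
    P[n]=[onz(a,S(*p),z),onz(b,D(*q),z),tri((a,S(*p)),(b,D(*q)))]
    print(n,*[x.round(4) for x in P[n]])
for k in range(3):
    v=P['barF'][k]-P['barN'][k]; print('bar yaw',np.arctan2(v[1],v[0]),np.hypot(*v[:2]))
    ex=np.array([np.cos(.1),np.sin(.1)]);ey=np.array([-ex[1],ex[0]])
    dd=(P['mark'][k]-P['pointer'][k])[:2]; print('mark-pointer',dd@ex,dd@ey)
print('wr spindle/corners',onz(w,(309,194),.082),onz(w,(237,115),.02),onz(w,(382,113),.02),'roll top',onz(w,(307,193),.07))
E
```

```text
barN [0.5194 0.0039 0.095 ] [0.5151 0.0093 0.095 ] [0.5152 0.0026 0.0915]
barF [0.6727 0.0208 0.095 ] [0.6714 0.0218 0.095 ] [0.6717 0.0204 0.0941]
pointer [0.6789 0.0201 0.0445] [0.6791 0.0248 0.0445] [0.6793 0.0209 0.0433]
mark [ 0.6971 -0.0896  0.0445] [ 0.6978 -0.0826  0.0445] [ 0.6981 -0.0882  0.0432]
block L [0.6818 0.0997 0.08  ] [0.6414 0.1271 0.08  ] [0.6495 0.0901 0.0522]
blockR [0.5928 0.0878 0.08  ] [0.5485 0.1161 0.08  ] [0.5526 0.0764 0.0502]
levtip [0.5708 0.0322 0.088 ] [0.5825 0.0233 0.088 ] [0.5811 0.0356 0.0957]
bar yaw 0.10993404603014634 0.15419742112992282
mark-pointer 0.007101153645482865 -0.11092755780903626
bar yaw 0.07983837763732125 0.15679821793444074
mark-pointer 0.007924543836529066 -0.10872594290489564
bar yaw 0.11294437699189239 0.15749788790668875
mark-pointer 0.007866472026288795 -0.11040188777493287
wr spindle/corners [0.59498981 0.15737942 0.082     ] [0.52507771 0.20558434 0.02      ] [0.65105288 0.22022052 0.02      ] roll top [0.5933478  0.15481407 0.07      ]
```

```bash
python3 - <<'E'
from h import *
print(rel([.5497,.008,.17]),manip.state()['eef_pos'],ang(),manip.state()['q'])
E
```

```text
[-2.14818453  4.7020579   0.59121707] [0.59954663 0.1548553  0.18774989] 5.892562412461919 [0.14731846 0.49272854 0.14624937 1.235884   0.00602768 1.61526787]
```

jog_arm(
  moves=[
    [-2.1,4.7,0.3,-15,0.9],
    [-2.1,4.7,0.3,-15,0.9],
    [-2.1,4.7,0.3,-15,0.9],
    [-2.1,4.7,0.3,-15,0.5],
    [-2.1,4.7,0.3,-15,0.5],
  ],
)

```text
time_s: 9.42
eef_pos: [0.5483, 0.0033, 0.1771]
eef_rot: [[0.756, 0.654, -0.022], [0.654, -0.756, -0.001], [-0.017, -0.014, -1.0]]
contact_force: [0.7, 0.0, 0.8]
width: 0.0543
```

```bash
python3 - <<'E'
from h import *
print(rel([.5497,.008,.17]),manip.state()['eef_pos'],ang(),(ang()-95.9)/6)
E
```

```text
[ 0.14178104 -0.08519899  0.23448907] [0.54830808 0.00328897 0.17706965] 40.85318957661654 -9.174468403897244
```

jog_arm(
  moves=[
    [0.14,-0.08,0.2,-9.2,0.5],
    [0.14,-0.08,0.2,-9.2,0.5],
    [0.14,-0.08,0.2,-9.2,0.5],
    [0.14,-0.08,0.2,-9.2,0.5],
    [0.14,-0.08,0.2,-9.2,0.5],
  ],
)

```text
time_s: 9.83
eef_pos: [0.5487, 0.0078, 0.1695]
eef_rot: [[0.225, 0.974, -0.023], [0.974, -0.225, 0.001], [-0.004, -0.023, -1.0]]
contact_force: [-0.1, 0.3, 0.3]
width: 0.0428
```

```bash
python3 - <<'E'
from h import *
print(rel([.5497,.008,.17]),manip.state()['eef_pos'],ang(),(ang()-95.9)/6)
E
```

```text
[ 0.01356321  0.0321394  -0.01853851] [0.54865624 0.00782118 0.16946792] 76.98731175645985 -3.1521147072566933
```

jog_arm(
  moves=[
    [0,0,0,-3.15,0.5],
    [0,0,0,-3.15,0.5],
    [0,0,0,-3.15,0.5],
    [0,0,0,-3.15,0.5],
    [0,0,0,-3.15,0.5],
  ],
)

```text
time_s: 10.25
eef_pos: [0.5478, 0.0079, 0.1683]
eef_rot: [[-0.1, 0.995, -0.025], [0.995, 0.1, 0.001], [0.004, -0.025, -1.0]]
contact_force: [0.1, 0.4, -0.3]
width: 0.0428
```

```bash
cat > look2.py <<'E'
from h import *
import sys
n=sys.argv[1]
s=manip.state();print('pos',s['eef_pos'].round(4) if hasattr(s['eef_pos'],'round') else s['eef_pos'],ang(),'F',np.round(s['contact_force'],2),'w',s['width'],'zax',np.array(s['eef_rot'])[:,2].round(3))
snap('scene','sc'+n);snap('side','sd'+n);snap('wrist','wr'+n)
crop('sc'+n,170,170,350,310,4.4,'ca'); crop('sd'+n,225,170,345,280,6,'cb')
E
python3 look2.py 13; cp pics/ca.png pics/ca13.png; cp pics/cb.png pics/cb13.png
```

```text
pos [0.5478 0.0079 0.1683] 95.74951113947596 F [ 0.12  0.39 -0.3 ] w 0.042768300335283914 zax [-0.025  0.001 -1.   ]
```

View pics/wr13.png

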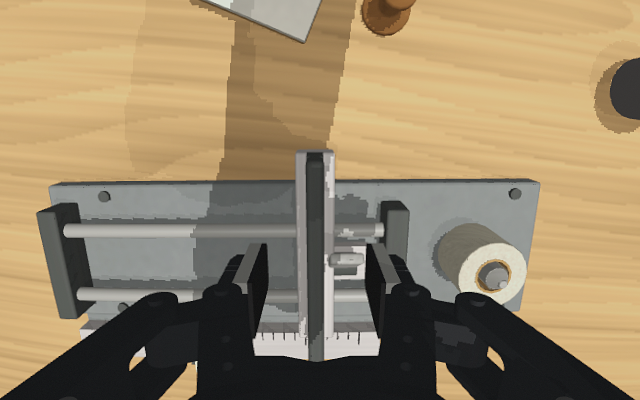

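View pics/cb13.png

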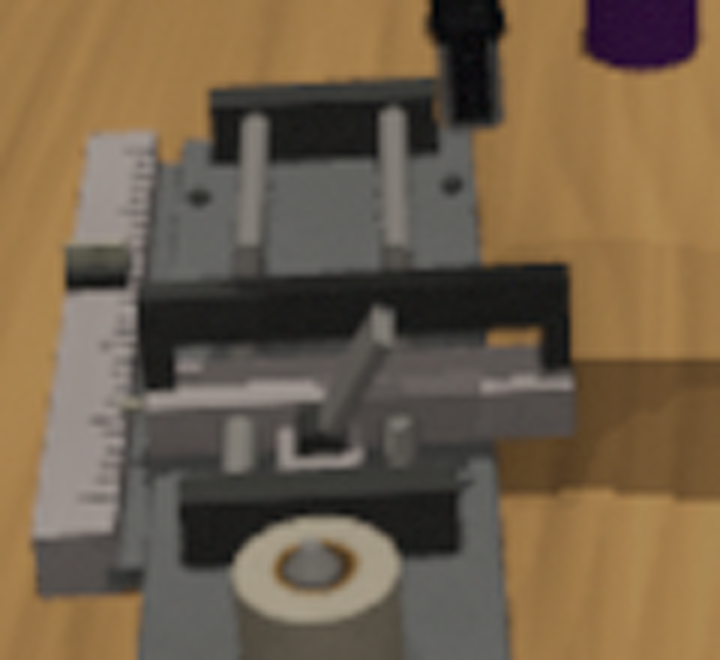

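```bash
python3 - <<'E'
from h import *
w=load('wr13')
print('barN',onz(w,(316,153),.095),'bar@300',onz(w,(317,300),.095),'levtip',onz(w,(335,261),.088),onz(w,(362,260),.088))
s=manip.state();print(s['eef_pos'])
ex=np.array([.9947,.1028]);m=np.array([.5945,.0125])
print('tcp along bar',(s['eef_pos'][:2]-m)@ex)
print(rel([.5487,.0085,.064]),rel([.5487,.0085,.1]))
E
```

```text
barN [0.51026258 0.00564511 0.095     ] bar@300 [0.61164418 0.01656395 0.095     ] levtip [0.58422712 0.02636235 0.088     ] [0.58167668 0.04493572 0.088     ]
[0.54833216 0.00785029 0.16901089]
tcp along bar -0.046401140717042745
[0.00837855 0.09807766 3.49906707] [0.01246793 0.06938586 2.29941709]
```

The wrist view shows the bar vertical at u≈316, midway between the pads (257 and 373). The lever tip is at (350,260), beyond the fingers. I'll descend astride the bar.

jog_arm(
  moves=[
    [0.01,0.05,0.8,0,0.5],
    [0.01,0.06,1.6,0,0.5],
    [0.01,0.07,2.4,0,0.5],
    [0.01,0.08,3.0,0,0.5],
    [0.01,0.08,3.3,0,0.5],
  ],
)

```text
time_s: 10.82
eef_pos: [0.5464, 0.0087, 0.0674]
eef_rot: [[-0.1, 0.995, -0.028], [0.995, 0.1, 0.001], [0.004, -0.028, -1.0]]
contact_force: [-1.0, -1.3, 0.2]
width: 0.0426
```

```bash
python3 look2.py 14; cp pics/cb.png pics/cb14.png; cp pics/ca.png pics/ca14.png; python3 -c "
from h import *
print(manip.state()['eef_pos'],rel([.5487,.0085,.066]))"
```

```text
pos [0.5464 0.0087 0.0674] 95.74947686712427 F [-0.99 -1.27  0.21] w 0.04259506425061737 zax [-0.028  0.001 -1.   ]
[0.54782114 0.0085471  0.0697556 ] [-0.00496752  0.03213259  0.12439922]
```

View pics/wr14.png

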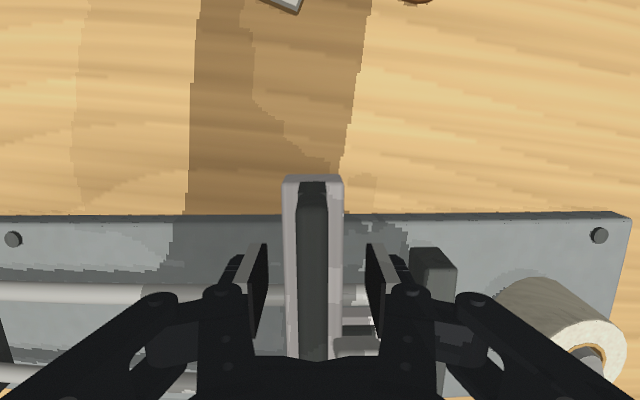

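View pics/cb14.png

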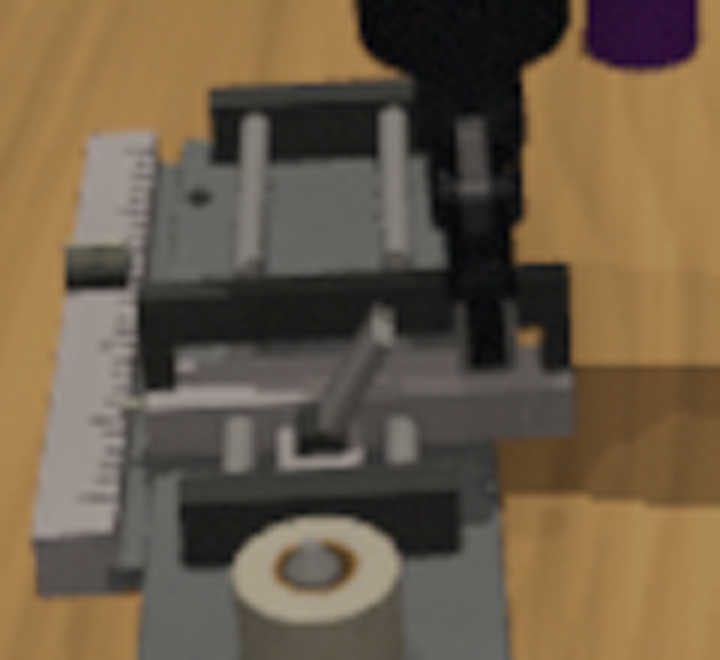

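View pics/ca14.png

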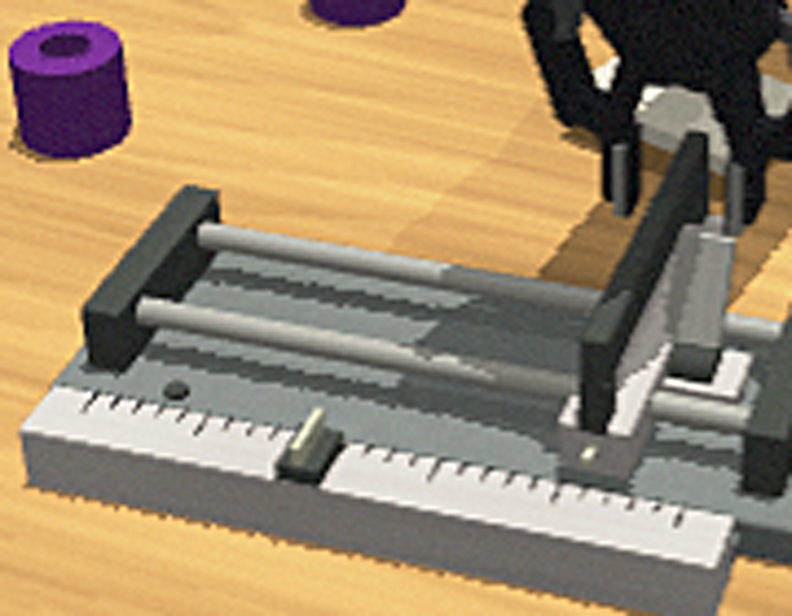

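jog_arm(
  moves=[
    [0,0.03,0.12,0,0.2],
    [0,0.03,0.12,0,0.2],
    [0,0.03,0.12,0,0.2],
    [0,0.03,0.12,0,0.2],
    [0,0.03,0.12,0,0.2],
  ],
)

```text
time_s: 11.38
eef_pos: [0.5491, 0.0086, 0.0667]
eef_rot: [[-0.101, 0.995, -0.024], [0.995, 0.101, 0.001], [0.003, -0.024, -1.0]]
contact_force: [0.6, -0.2, -0.6]
width: 0.017
```

```bash
python3 look2.py 15
```

```text
pos [0.5491 0.0086 0.0667] 95.77391175010902 F [ 0.57 -0.21 -0.63] w 0.016980319808853294 zax [-0.024  0.001 -1.   ]
```

View pics/wr15.png

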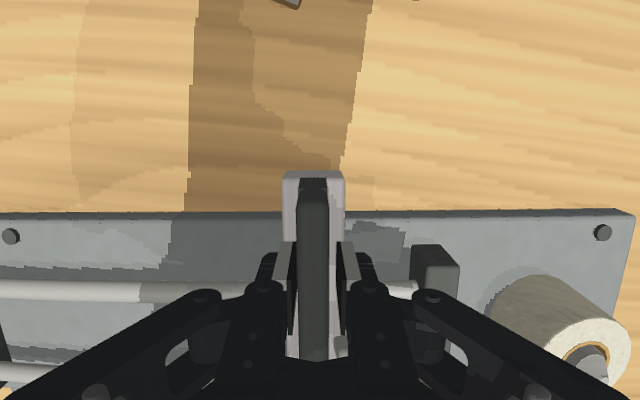

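The pads straddle the bar evenly at about (292/342, 300). Now I draw out in -x of the tool.

jog_arm(
  moves=[
    [-0.3,0,0,0,0.2],
    [-0.9,0,0,0,0.2],
    [-1.6,0,0,0,0.2],
    [-2.3,0,0,0,0.2],
    [-3.0,0,0,0,0.2],
  ],
)

```text
time_s: 11.95
eef_pos: [0.558, -0.0796, 0.0663]
eef_rot: [[-0.102, 0.994, -0.024], [0.995, 0.103, 0.006], [0.009, -0.023, -1.0]]
contact_force: [1.0, 7.9, 2.3]
width: 0.017
```

```bash
python3 look2.py 16;cp pics/cb.png pics/cb16.png; cp pics/ca.png pics/ca16.png; python3 -c "
from h import *
s=manip.state();print(s['eef_pos'],s['contact_force'])"
```

```text
pos [ 0.558  -0.0796  0.0663] 95.87748189307392 F [0.99 7.9  2.32] w 0.01699209088517207 zax [-0.024  0.006 -1.   ]
[ 0.55830684 -0.08089056  0.06634009] [-0.35932756  5.56862494  2.69167121]
```

View pics/cb16.png

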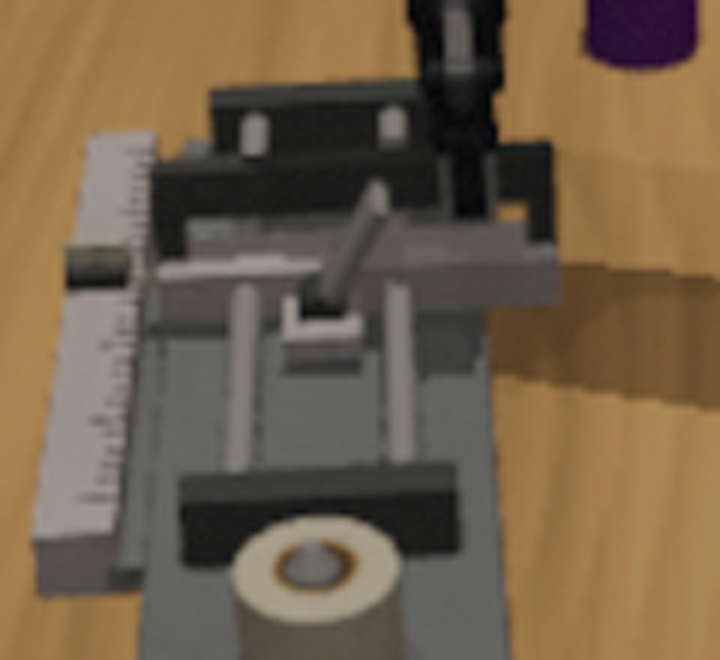

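View pics/ca16.png

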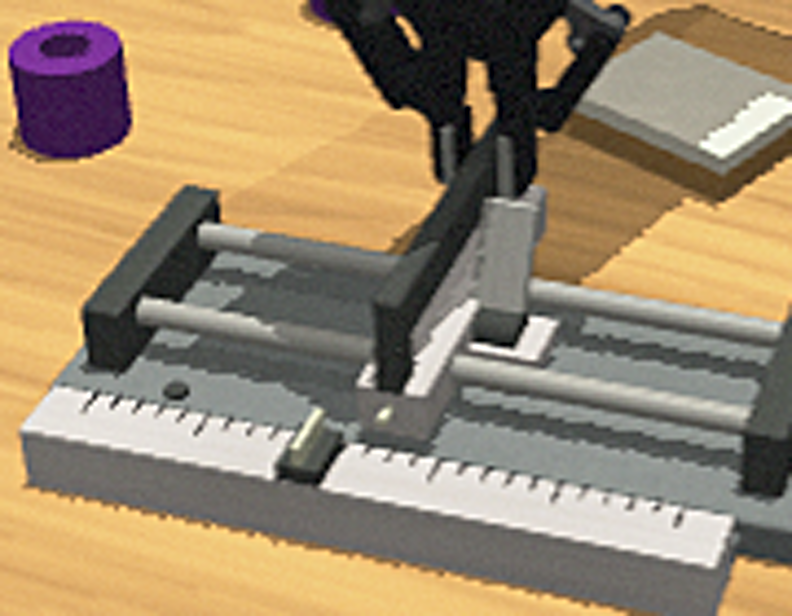

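```bash
cat > pm.py <<'E'
from h import *
import sys
def pm(n,ps,ms,pd,md):
    a=load('sc'+n);b=load('sd'+n)
    S=lambda x,y:(170+(x+.5)/4.4-.5,170+(y+.5)/4.4-.5); D=lambda x,y:(225+(x+.5)/6-.5,170+(y+.5)/6-.5)
    ey=np.array([-.1028,.9947])
    for f in (lambda p,q:onz(a,S(*p),.0445),lambda p,q:onz(b,D(*q),.0445),lambda p,q:tri((a,S(*p)),(b,D(*q)))):
        P=f(ps,pd);M=f(ms,md);print(P.round(4),M.round(4),'pointer y in mark mm',((P-M)[:2]@ey*1000).round(1))
E
python3 -c "
from pm import *
pm('16',(386,413),(318,412),(150,272),(127,252))
crop('sc16',215,240,275,285,12,'za');crop('sd16',230,195,270,230,16,'zb')"
```

```text
[ 0.6875 -0.0642  0.0445] [ 0.6973 -0.0895  0.0445] pointer y in mark mm 26.1
[ 0.6864 -0.0664  0.0445] [ 0.6982 -0.0812  0.0445] pointer y in mark mm 15.9
[ 0.6865 -0.0651  0.0445] [ 0.6986 -0.0879  0.043 ] pointer y in mark mm 23.9
```

View pics/za.png

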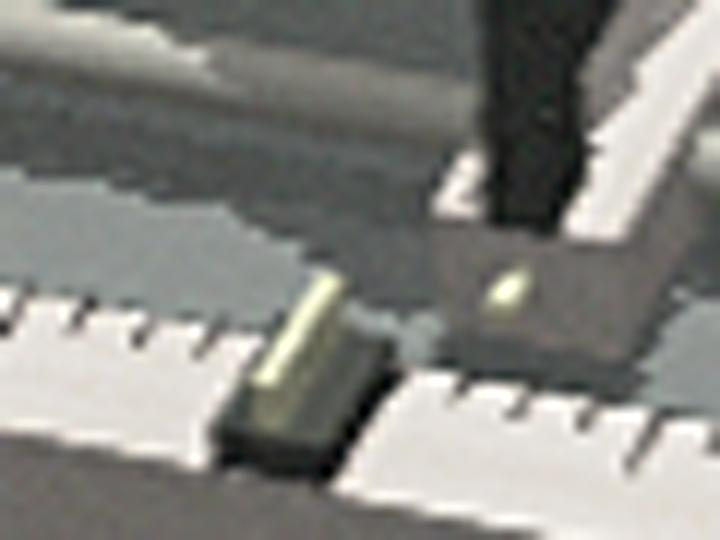

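View pics/zb.png

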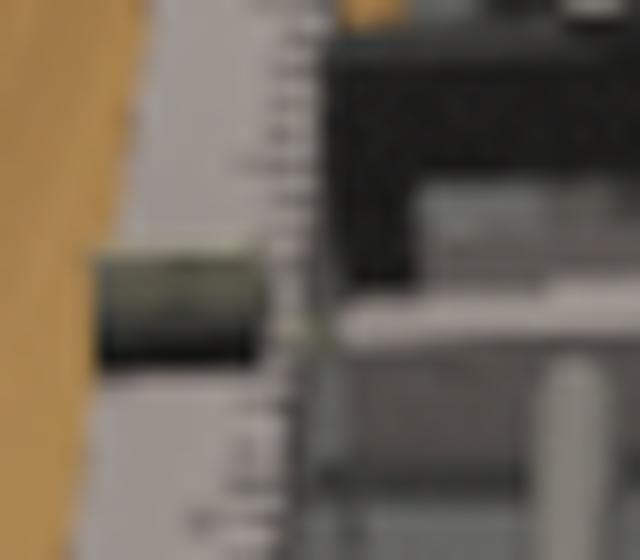

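```bash
python3 -c "
from pm import *
pm('16',(378,417),(321,410),(136,274),(128,245))"
```

```text
[ 0.691  -0.066   0.0445] [ 0.6957 -0.089   0.0445] pointer y in mark mm 23.4
[ 0.6918 -0.0649  0.0445] [ 0.6987 -0.0865  0.0445] pointer y in mark mm 22.2
[ 0.6917 -0.0654  0.0447] [ 0.6982 -0.087   0.0455] pointer y in mark mm 22.2
```

jog_arm(
  moves=[
    [-0.2,0,0,0,0.2],
    [-0.4,0,0,0,0.2],
    [-0.6,0,0,0,0.2],
    [-0.75,0,0,0,0.2],
    [-0.75,0,0,0,0.2],
  ],
)

```text
time_s: 12.52
eef_pos: [0.5605, -0.1016, 0.0663]
eef_rot: [[-0.1, 0.995, -0.024], [0.995, 0.1, 0.007], [0.009, -0.023, -1.0]]
contact_force: [0.6, 6.2, 2.6]
width: 0.0174
```

```bash
python3 look2.py 17; python3 -c "
from h import *
s=manip.state();print(s['eef_pos'],s['contact_force'])
crop('sc17',215,240,275,285,8,'za');crop('sd17',230,195,270,230,8,'zb')
a=cv2.imread('pics/za.png');b=cv2.imread('pics/zb.png');c=np.zeros((360,800,3),'uint8');c[:a.shape[0],:a.shape[1]]=a;c[:b.shape[0],480:480+b.shape[1]]=b
cv2.imwrite('pics/z17.png',c)
crop('wr17',200,150,440,380,3,'zw17')"
```

```text
pos [ 0.5605 -0.1016  0.0663] 95.74334412594297 F [0.65 6.15 2.6 ] w 0.017406338213745983 zax [-0.024  0.007 -1.   ]
[ 0.56048755 -0.10100579  0.06630783] [0.42037529 5.96962605 2.04924675]
```

View pics/z17.png

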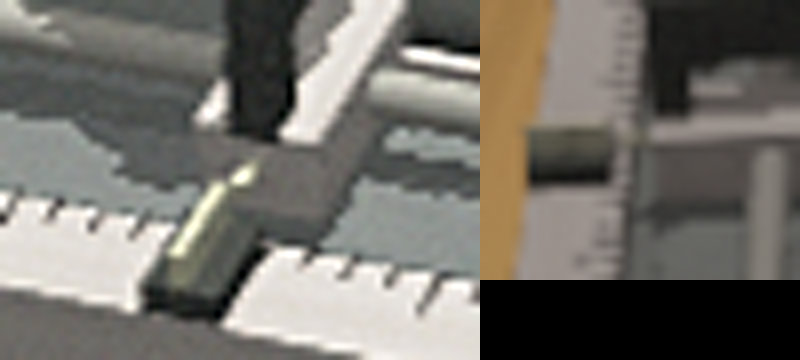

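View pics/cb.png

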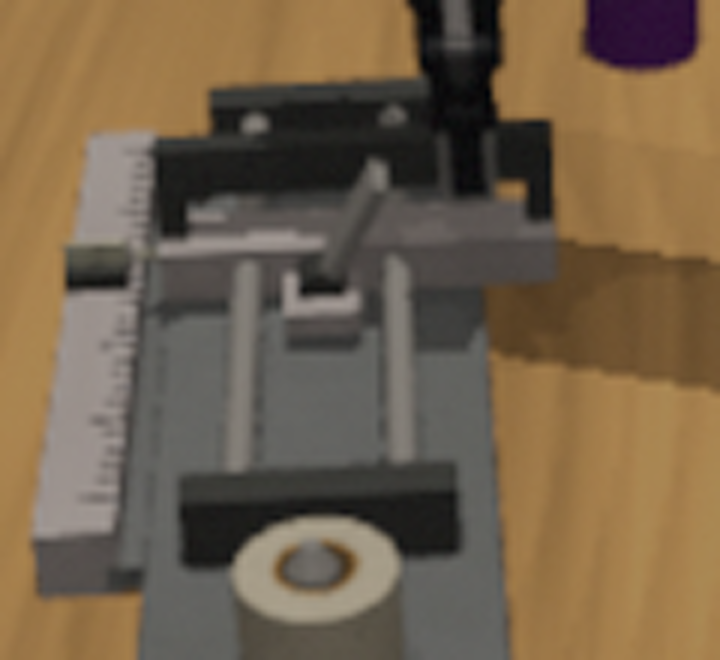

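```bash
python3 - <<'E'
from h import *
a=load('sc17');b=load('sd17');ey=np.array([-.1028,.9947])
for pa,pb in [((244.4,262.8),(248.5,211.9)),((245,262.3),(249,211.8))]:
    ma,mb=(242.9,263.2),(246.4,210.6)
    for f in (lambda p,q:onz(a,p,.0445),lambda p,q:onz(b,q,.0445),lambda p,q:tri((a,p),(b,q))):
        P=f(pa,pb);M=f(ma,mb);print(P.round(4),M.round(4),((P-M)[:2]@ey*1000).round(1))
crop('sc17',232,250,258,275,28,'za');crop('sd17',236,200,262,222,28,'zb')
E
```

```text
[ 0.6945 -0.086   0.0445] [ 0.6965 -0.0879  0.0445] 2.1
[ 0.6912 -0.0798  0.0445] [ 0.6974 -0.0857  0.0445] 6.4
[ 0.6923 -0.087   0.0412] [ 0.6973 -0.0871  0.0444] 0.7
[ 0.6929 -0.0857  0.0445] [ 0.6965 -0.0879  0.0445] 2.5
[ 0.6901 -0.0803  0.0445] [ 0.6974 -0.0857  0.0445] 6.1
[ 0.691  -0.0865  0.0417] [ 0.6973 -0.0871  0.0444] 1.3
```

View pics/za.png

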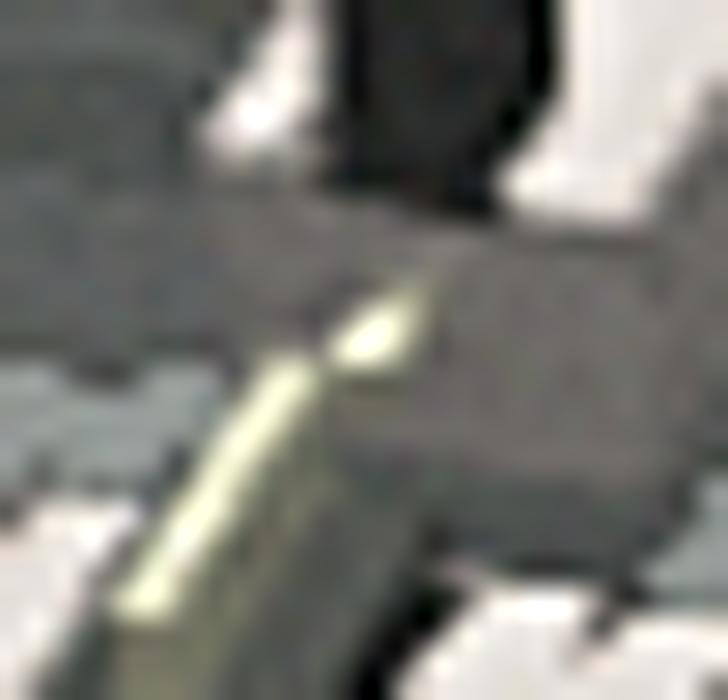

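View pics/zb.png

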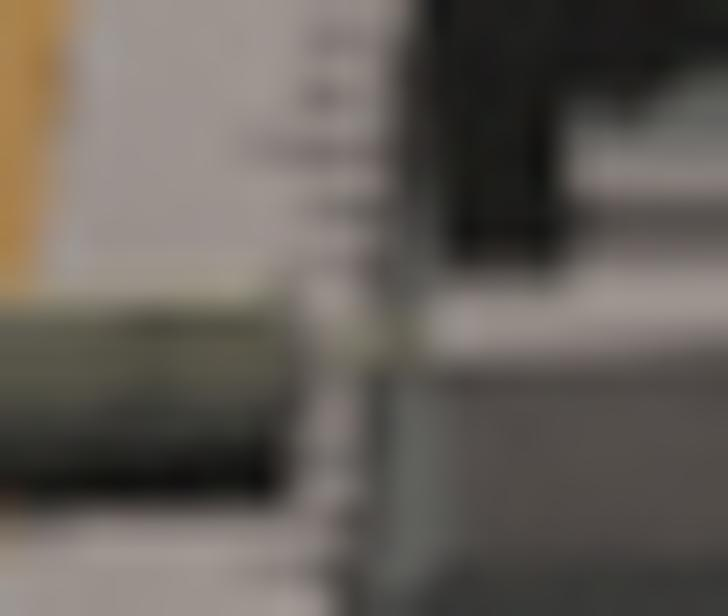

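jog_arm(
  moves=[
    [-0.1,0,0,0,0.2],
    [-0.1,0,0,0,0.2],
    [-0.1,0,0,0,0.2],
    [-0.1,0,0,0,0.2],
  ],
)

```text
time_s: 13.0
eef_pos: [0.5606, -0.1014, 0.0663]
eef_rot: [[-0.102, 0.994, -0.024], [0.995, 0.103, 0.01], [0.013, -0.022, -1.0]]
contact_force: [0.4, 6.3, 1.9]
width: 0.0172
```

```bash
cat > z.py <<'E'
from h import *
import sys
n=sys.argv[1]
s=manip.state();print(np.round(s['eef_pos'],4),ang(),np.round(s['contact_force'],2),s['width'])
snap('scene','sc'+n);snap('side','sd'+n)
crop('sc'+n,232,250,258,275,16,'za');crop('sd'+n,236,200,262,222,14,'zb')
a=cv2.imread('pics/za.png');b=cv2.imread('pics/zb.png');c=np.zeros((410,800,3),'uint8');c[:a.shape[0],:a.shape[1]]=a;c[:b.shape[0],430:430+b.shape[1]]=b
cv2.imwrite(f'pics/z{n}.png',c)
crop('sc'+n,170,170,350,310,4.4,'ca'+n)
s=manip.state();print(np.round(s['eef_pos'],4),np.round(s['contact_force'],2))
E
python3 z.py 18
```

```text
[ 0.5606 -0.1014  0.0663] 95.88131415138763 [0.44 6.29 1.86] 0.017169380065386246
[ 0.5605 -0.1014  0.0663] [0.38 6.05 1.59]
```

View pics/z18.png

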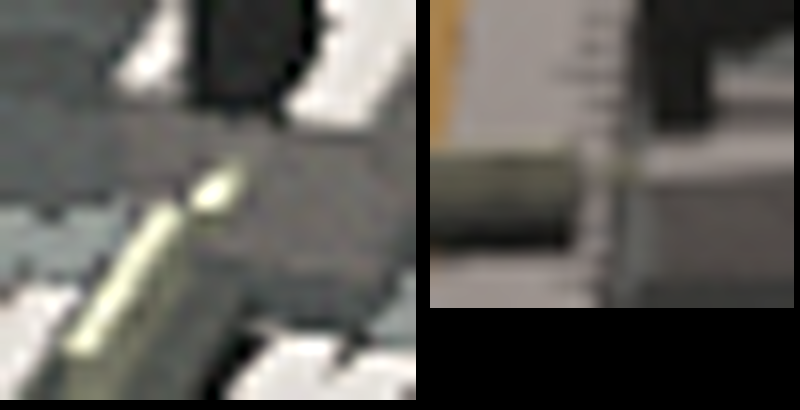

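View pics/ca18.png

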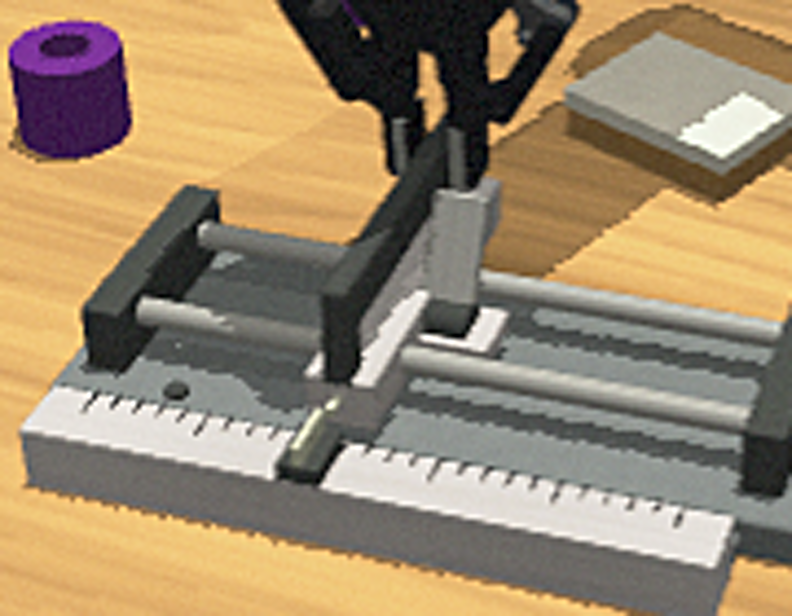

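jog_arm(
  moves=[
    [-0.2,0,0,0,0.2],
    [-0.2,0,0,0,0.2],
    [-0.2,0,0,0,0.2],
    [-0.2,0,0,0,0.2],
    [-0.2,0,0,0,0.2],
  ],
)

```text
time_s: 13.52
eef_pos: [0.5609, -0.1049, 0.0662]
eef_rot: [[-0.104, 0.994, -0.024], [0.994, 0.105, 0.013], [0.016, -0.022, -1.0]]
contact_force: [0.6, 5.8, 1.9]
width: 0.0168
```

```bash
python3 z.py 19
```

```text
[ 0.5609 -0.1049  0.0662] 95.98848432597087 [0.59 5.83 1.94] 0.016836578813062095
[ 0.561  -0.1049  0.0663] [-0.29  6.42  2.54]
```

View pics/z19.png

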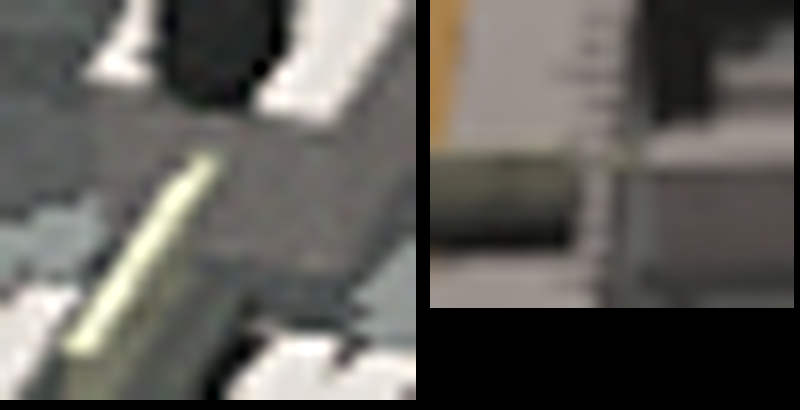

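In both views the pointer and blade now form one continuous line, and it is held at 6 N. Next I slide along the bar (+tool y) to push the lever, adding a small -x bias to offset the spring sag.

jog_arm(
  moves=[
    [-0.08,0.15,0,0,0.2],
    [-0.08,0.3,0,0,0.2],
    [-0.08,0.45,0,0,0.2],
    [-0.08,0.6,0,0,0.2],
    [-0.08,0.75,0,0,0.2],
  ],
)

```text
time_s: 14.03
eef_pos: [0.5802, -0.102, 0.0642]
eef_rot: [[-0.106, 0.994, -0.031], [0.994, 0.106, 0.017], [0.02, -0.029, -0.999]]
contact_force: [-4.6, 4.7, 0.4]
width: 0.0172
```

```bash
python3 z.py 20
```

```text
[ 0.5802 -0.102   0.0642] 96.08160665174509 [-4.61  4.71  0.43] 0.017188434965841003
[ 0.5808 -0.1019  0.0642] [-2.39  6.32 -0.75]
```

View pics/z20.png

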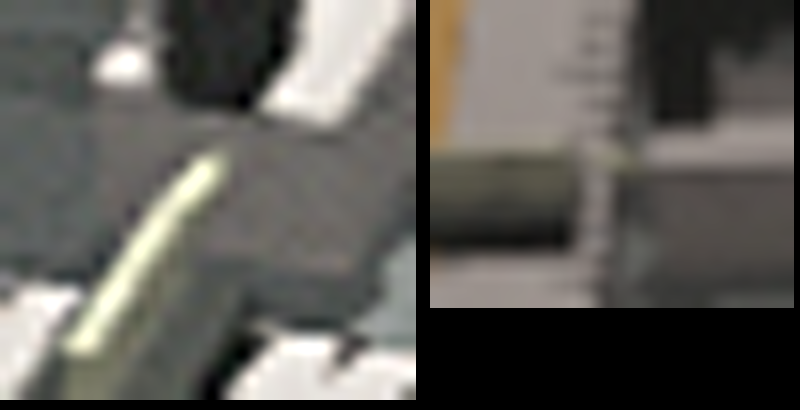

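View pics/ca20.png

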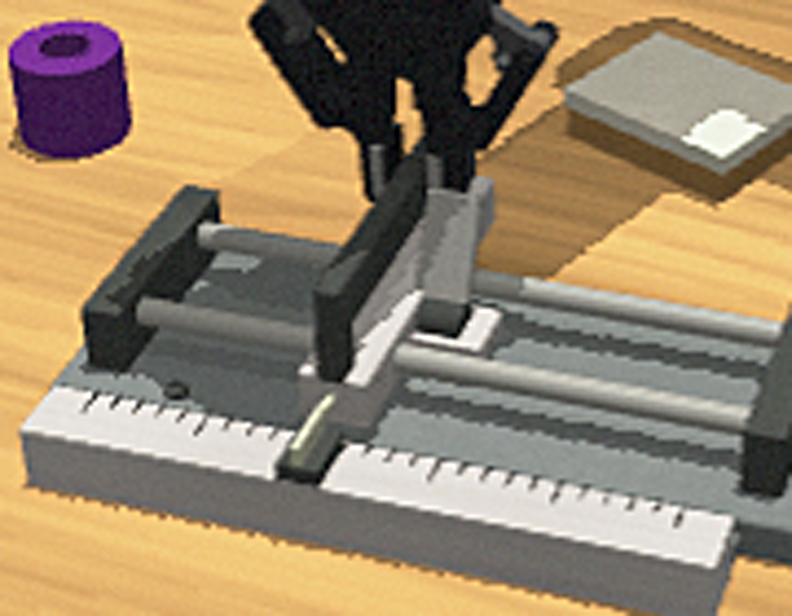

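jog_arm(
  moves=[
    [-0.11,0.2,-0.05,0,0.2],
    [-0.12,0.4,-0.05,0,0.2],
    [-0.12,0.6,-0.05,0,0.2],
    [-0.12,0.8,-0.05,0,0.2],
    [-0.12,1.0,-0.05,0,0.2],
  ],
)

```text
time_s: 14.55
eef_pos: [0.6064, -0.0991, 0.0631]
eef_rot: [[-0.108, 0.993, -0.039], [0.994, 0.109, 0.021], [0.025, -0.037, -0.999]]
contact_force: [-7.4, 5.1, 2.4]
width: 0.0168
```

```bash
python3 z.py 21
```

```text
[ 0.6064 -0.0991  0.0631] 96.18866340646132 [-7.41  5.15  2.43] 0.016785227381293538
[ 0.6076 -0.0991  0.0631] [-4.47  6.5   0.62]
```

View pics/z21.png

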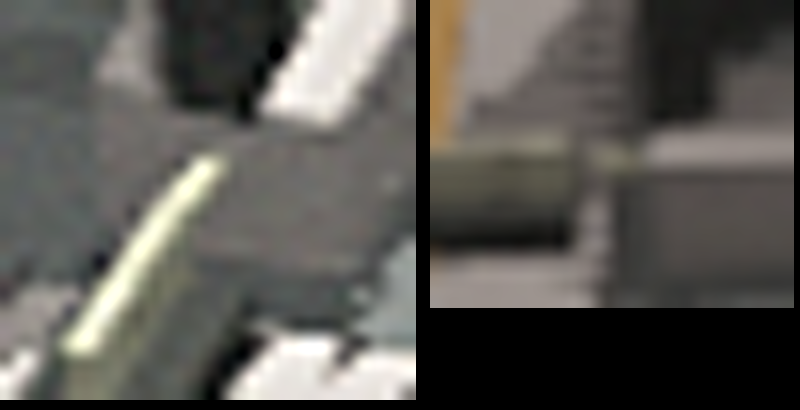

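View pics/ca21.png

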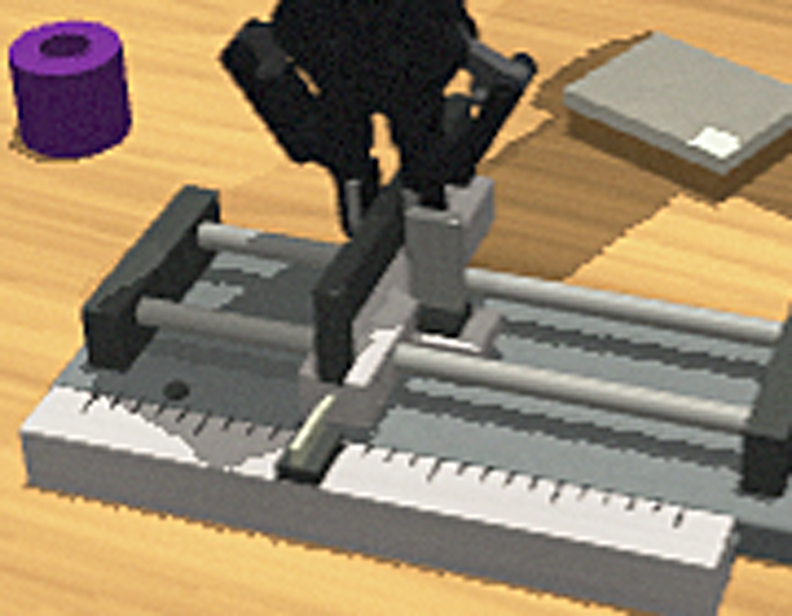

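jog_arm(
  moves=[
    [-0.1,0.25,-0.08,0,0.2],
    [-0.11,0.45,-0.08,0,0.2],
    [-0.11,0.6,-0.08,0,0.2],
    [-0.11,0.7,-0.08,0,0.2],
    [-0.11,0.75,-0.08,0,0.2],
  ],
)

```text
time_s: 15.07
eef_pos: [0.6207, -0.0969, 0.0619]
eef_rot: [[-0.11, 0.992, -0.057], [0.994, 0.111, 0.023], [0.03, -0.054, -0.998]]
contact_force: [-20.2, 3.5, 8.9]
width: 0.0167
```

```bash
python3 z.py 22; python3 - <<'E'
from h import *
crop('sd22',225,170,345,280,6,'cb22')
E
```

```text
[ 0.6207 -0.0969  0.0619] 96.29018303151726 [-20.17   3.53   8.93] 0.016672213824620398
[ 0.6207 -0.0969  0.0619] [-16.1    3.6    7.11]
```

View pics/cb22.png

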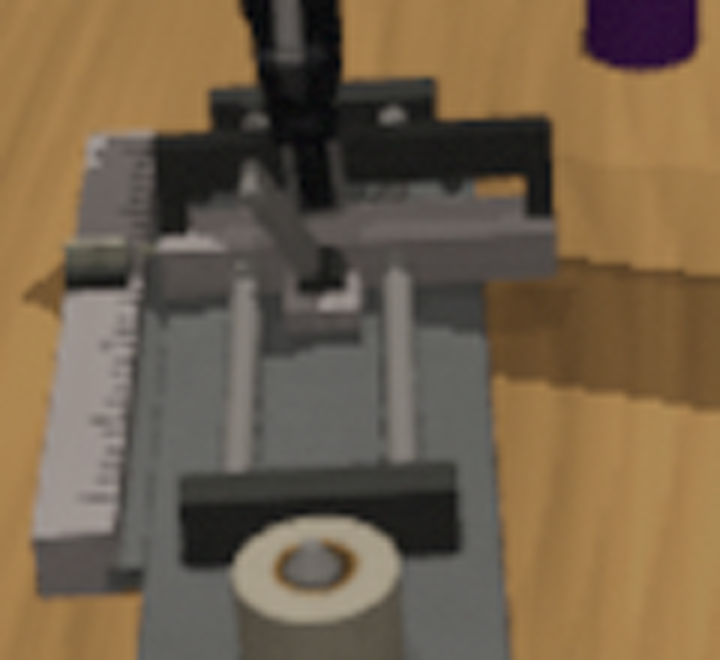

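View pics/ca22.png

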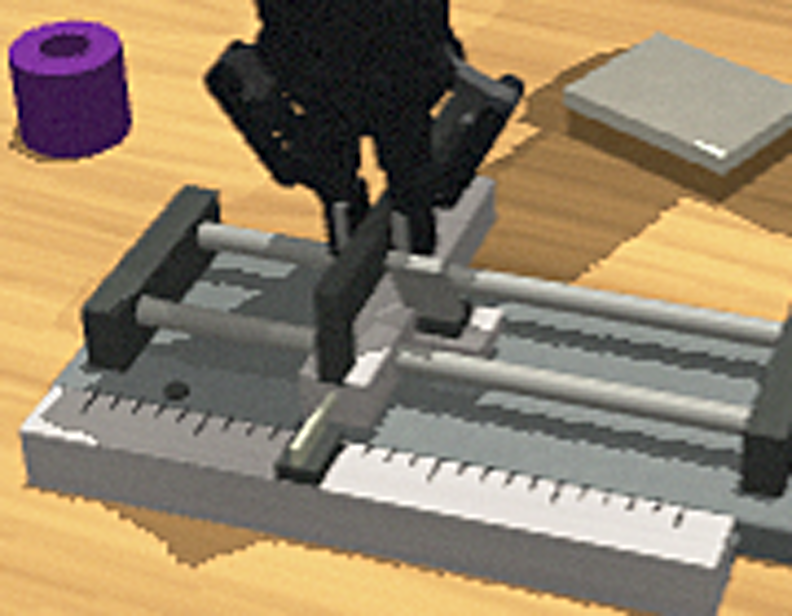

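View pics/z22.png

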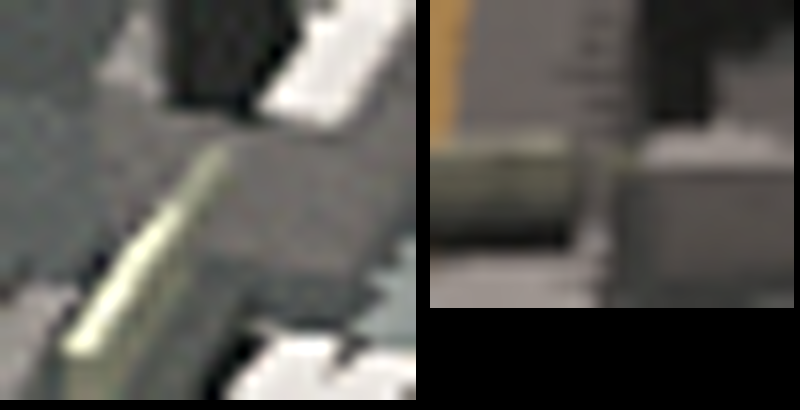

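Side and scene views show the lever leaning fully over to +x (side tip at (252,172), pivot at (325,260)). The push has risen to 20 N, so it is on its stop. The pointer is about 1 mm off. I'll relax the sideways push and trim y slightly.

jog_arm(
  moves=[
    [-0.13,0,0,0,0.2],
    [-0.13,0,0,0,0.2],
    [-0.13,0,0,0,0.2],
    [-0.13,0,0,0,0.2],
  ],
)

```text
time_s: 15.5
eef_pos: [0.6181, -0.0979, 0.0609]
eef_rot: [[-0.111, 0.992, -0.062], [0.993, 0.113, 0.027], [0.034, -0.059, -0.998]]
contact_force: [-4.5, 6.1, 2.5]
width: 0.0169
```

```bash
python3 z.py 23; python3 - <<'E'
from h import *
crop('sd23',225,170,345,280,6,'cb23')
E
```

```text
[ 0.6181 -0.0979  0.0609] 96.3713215946072 [-4.51  6.1   2.52] 0.016855009071740142
[ 0.618  -0.0979  0.0609] [-4.17  5.51  2.57]
```

View pics/cb23.png

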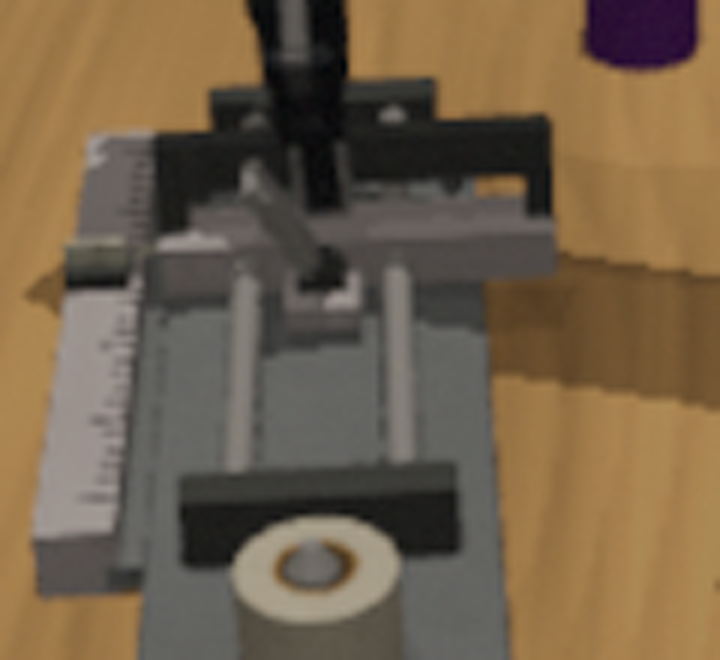

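View pics/z23.png

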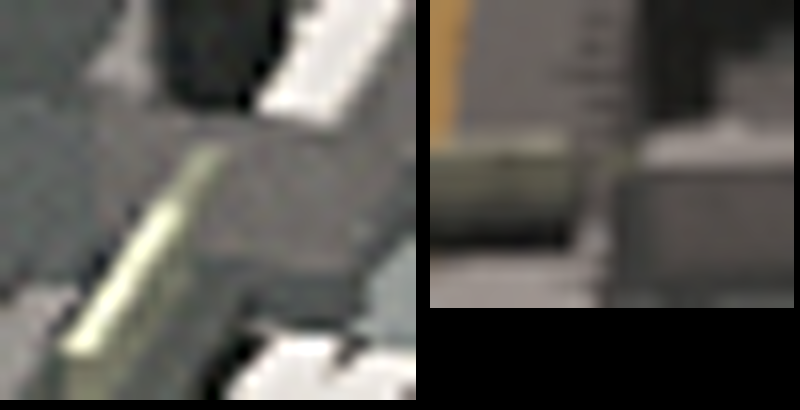

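```bash
python3 - <<'E'
from h import *
ex=np.array([.9947,.1028,0]);ey=np.array([-.1028,.9947,0])
m=np.array([.6065,-.103,.0825]); pv=m+.015*ex+.022*ey+[0,0,-.0425]
im=cv2.imread('pics/cb23.png'); d=load('sd23'); a=load('sc23'); ia=cv2.imread('pics/ca23.png')
for l,c in((0,(255,0,0)),(.5,(255,255,0)),(.88,(0,255,255)),(1.0,(0,0,255))):
    f=l-.5; t=pv+ex*.055*np.sin(f)+[0,0,.055*np.cos(f)]
    for I,D,o,s in((im,d,(225,170),6),(ia,a,(170,170),4.4)):
        q=((proj(D,[pv,t])-o+.5)*s-.5).astype(int); cv2.line(I,tuple(map(int,q[0])),tuple(map(int,q[1])),c,1)
cv2.imwrite('pics/lev.png',np.hstack([im[100:400,150:500],ia[100:400,250:650]]))
E
```

```text
(no output)
```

View pics/lev.png

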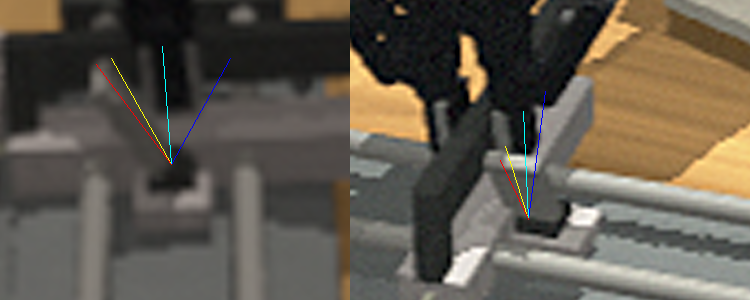

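```bash
python3 - <<'E'
from h import *
a=load('sc23');b=load('sd23');th=np.linspace(0,6.28,60)
crop('sc23',360,225,420,290,6,'ra');crop('sd23',255,245,305,305,6,'rb')
o=[]
for F,D,M in(('ra',a,(360,225)),('rb',b,(255,245))):
    im=cv2.imread(f'pics/{F}.png')
    for z,c in((.07,(0,0,255)),(.02,(0,0,255))):
        P=[[.5945+.028*np.cos(k),.1525+.028*np.sin(k),z] for k in th]
        cv2.polylines(im,[((proj(D,P)-M+.5)*6-.5).astype(np.int32)],True,c,1)
    o.append(cv2.copyMakeBorder(im,0,400-im.shape[0],0,0,0))
cv2.imwrite('pics/rollchk.png',np.hstack(o))
E
```

```text
(no output)
```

View pics/rollchk.png

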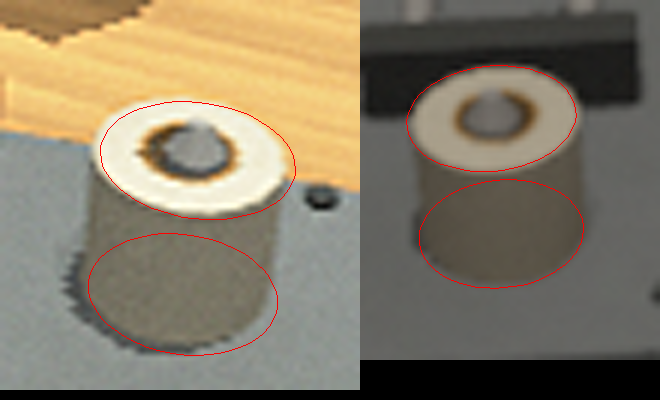

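View pics/sc23.png

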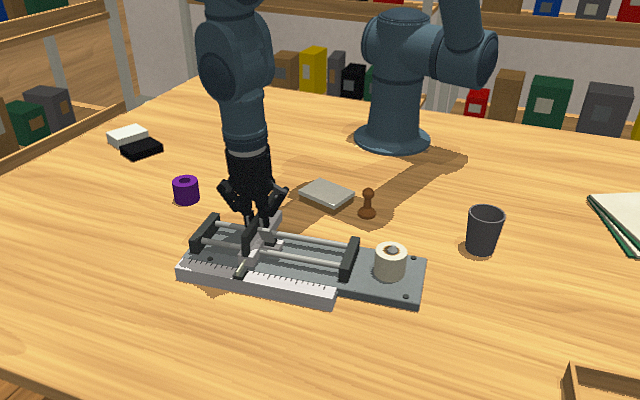

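The roll's outline matches a fully seated roll, upright, in both views. The carton, pawn and beaker are where they were, the pointer is on the blade and the lever is closed. I'm handing in.

```bash
python3 - <<'E'
from h import *
s=manip.state();print(s['time_s'],np.round(s['eef_pos'],4),np.round(s['contact_force'],2),np.abs(s['joint_vel']).max())
print(manip.sign_off())
E
```

```text
15.6 [ 0.618  -0.0979  0.0609] [-4.17  5.51  2.57] 0.0013287050712847614
the job is handed in; nothing more can be done
None
```

I put the white roll on the spindle, drew the leg out about 115 mm to the index clip, and pushed the lever over to closed. I handed in at 15.6 s with the fingers still holding the bar. `sign_off` gives no verdict, so what follows is what my own last checks showed.

- **Roll:** in the scene and side views its outline matches a fully seated, upright roll to about 1–2 mm, and the spindle shows in its hole. The arm is well clear of it.
- **Pointer:** it was in line with the index blade in both views, to about 1–2 mm, before and after the lever was closed.
- **Lever:** its lean matches 1.0 rad in an overlay, and the push rose to 20 N at the stop. I then eased it to about 4 N.
- **Hold:** the arm was at rest with about 5.5 N along the spring at the fingers.
- **Bystanders:** the carton, pawn and beaker look unmoved in the scene view.

**Disagreements:**
- Partway through drawing the leg, the side view put the pointer 4 mm farther from the mark than the scene view did. They agreed once it was lined up.
- The wrist camera placed the spindle about 5 mm off from the other two cameras in y, so I aligned the roll by the scene and side views.
- The hand ended tilted by about 0.07 rad under load.

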